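# Strip down the cell test bench: discharge, free the stuck plugs, re-hang the carrier

### The job

The cell test is over. First turn the red spring-return discharge key clockwise to its stop and let it spring back; then free every stuck orange test plug from the red socket block by twisting it back and forth while pulling gently (a straight pull would only tear the sprung block up off its seat, which must not happen) and put them all in the grey tray. Finally move the hanging cell carrier from the red hook to the green hook, keeping it level and never setting it down, and leave the other things on the bench where they are.

Things in the scene. Friction and masses are not known exactly. Their poses are not given: they have to be found in the camera images.
- key (a joint): spring-return discharge key: red bar grip on a vertical axis on top of the grey key box. 0 = at rest, grows as it is turned clockwise seen from above; hard stop at 1.2 rad. The spring turns it back when released (0.04 N m at rest, 0.18 N m at the stop)
- key_grip (a point): middle of the red key bar, on its turning axis, 89 mm above the table. The bar is 48 long (along this point's x), 12 thick (along y) and spans 18 below to 14 above this point. This point turns with the key. Below the bar: steel stem 28 dia, then the grey box 80 x 90 x 55 high with its top 34 mm below this point
- socket_block (a joint): lift in m of the red sprung socket block (80 x 320, top 57 mm above the table when seated; four sockets 80 mm apart along the station's y) off its seat; 0 = seated. It starts to lift at an upward pull of about 16 N, then 0.3 N more per mm, end stop at 20 mm
- plug0_grip (a point): stuck test plug (some are absent), 90 g; centre of its orange grip, 89 mm up at the start, upright in its socket. Grip 14 (this point's x) x 44 (y) x 46 high (z, plug axis), 26 below to 20 above this point. Under it a black collar 28 dia x 6, then a brass shank 20 dia x 30, tip 62 mm below this point. Free after 20 mm of lift
- plug1_grip (a point): stuck test plug (some are absent), 90 g; centre of its orange grip, 89 mm up at the start, upright in its socket. Grip 14 (this point's x) x 44 (y) x 46 high (z, plug axis), 26 below to 20 above this point. Under it a black collar 28 dia x 6, then a brass shank 20 dia x 30, tip 62 mm below this point. Free after 20 mm of lift
- plug2_grip (a point): stuck test plug (some are absent), 90 g; centre of its orange grip, 89 mm up at the start, upright in its socket. Grip 14 (this point's x) x 44 (y) x 46 high (z, plug axis), 26 below to 20 above this point. Under it a black collar 28 dia x 6, then a brass shank 20 dia x 30, tip 62 mm below this point. Free after 20 mm of lift
- plug3_grip (a point): stuck test plug (some are absent), 90 g; centre of its orange grip, 89 mm up at the start, upright in its socket. Grip 14 (this point's x) x 44 (y) x 46 high (z, plug axis), 26 below to 20 above this point. Under it a black collar 28 dia x 6, then a brass shank 20 dia x 30, tip 62 mm below this point. Free after 20 mm of lift
- station: test station: fixed steel base 150 x 370 x 15 high under the red socket block, origin at its underside centre. A spring clamp in each socket holds its plug: a straight pull takes 24 to 34 N, but while the plug turns, friction acts against the turning (0.25 to 0.35 N m), so with about 1 rad of twist per 2 to 3 mm of lift it comes up with about 10 N
- tray: loose grey open tray, 150 (x) x 190 (y) x 40 high outside, walls and floor 4 thick; origin at the centre of its underside. It can get knocked aside
- carrier_grip (a point): centre of the yellow grip block (22 x 22 square, 46 high, spanning 26 below to 20 above this point) on top of the hanging cell carrier; z is the carrier's upright axis, x is the way the hook's arm passes through its eye. Carrier 0.5 kg, rigid; its underside is 175 mm below this point, black box 90 (x) x 140 (y) at the bottom with blue cells
- carrier_eye (a point): middle of the underside of the carrier's top bar (the top of its eye), 40 mm below carrier_grip; hung, it rests on a hook's arm. The eye is a window 46 wide (y), 45 high downward from this point, through a frame 14 thick (x) and 70 wide (y); the top bar is 14 high
- hook_test_seat (a point): red hook, where the carrier hangs at the start: middle of the seat, on top of the flat arm, 235 mm above the table. Same shape as the green hook
- hook_done_seat (a point): green hook, where the carrier must go: middle of the seat on top of its flat arm, 235 mm above the table. The arm is 14 wide (y), 8 thick; it runs along this point's x from a 16 mm square post centred 70 mm on the +x side (post top at the seat's height, 110 x 100 x 10 foot on the table) to its free end 40 mm on the -x side, where a lip 6 long stands 10 mm above the seat
- tape_roll: cream tape roll lying flat, 80 mm dia x 45 mm high; bystander, leave where it is
- film_roll: amber film roll lying flat, 72 mm dia x 30 mm high; bystander, leave where it is
- meter: black hand meter lying flat, 85 x 160 x 34 mm; bystander, leave where it is
- driver: screwdriver lying flat; bystander, leave where it is
- flux_jar: jar, 56 mm dia x 75 mm high; bystander, leave where it is
- spanner: wrench lying flat; bystander, leave where it is
Mind the look-alikes: they are no part of the job. There is more than one size of the part that bears key; the job needs the larger.

How it is judged:
By the outcome, as a careful person would: the job done as asked, in the order asked, and still so for the second after the job is handed in, with the robot touching nothing.
Of plug0, plug1, plug2, plug3 only 2 to 3 are there at a start; the rules pass over those that are not, and their reading is None.
At some moment in a run one of tray may be knocked a few centimetres aside while the robot is not near it.
It also fails if it takes over 210 s, if anything falls off the work surface, if the arm or the gripper's body presses on something with over 40 N, if the wrist force passes 120 N, or if a joint passes its speed limit or range.

### The arm

A 7-joint arm with a two-finger parallel gripper is mounted at the origin on the work surface. World frame = base frame: x ahead of the robot, y to its left, z up, the work surface at z = 0. Lengths are in m, angles in rad, forces in N, time in s.
With the tool pointing down it reaches from about 0.425 to 0.875 m from the base axis. Payload 8.4 kg.
Tool frame: the origin (TCP) lies at the centre of the arm's flange, where the gripper is bolted on; the fingertips stand 182 mm ahead of it and the grasp point (between the pads) lies robot.tcp_to_grasp ahead of it (robot.tcp_to_grasp is the distance from the TCP to the grasp point, in m); z points along the fingers, y is the direction in which the jaws open and shut (so a half turn about z gives the same grasp; the last joint's range is limited). The gripper opens to 87 mm and grips with 3 to 60 N. Pads are 19 mm wide; open, the fingers measure 117 mm over their backs; the gripper's body (75 mm by 190 mm) begins 51 mm behind the grasp point.
Start: joints at [1.18, 0.333, 0.04, 1.465, -0.013, 1.343, -0.059], TCP at [0.187, -0.623, 0.405] pointing down, gripper open.
Joint ranges: [-2.58, 2.58], [-0.38, 2.09], [-1.3, 1.39], [0.25, 2.4], [-1.5, 4.64], [0.08, 2.09], [-2.65, 2.65]. Speed limits (rad/s): [2.22, 2.22, 2.79, 2.79, 3.14, 3.14, 3.14].

### API

Orientations are given as a unit quaternion [w, x, y, z].
In Python, from bench import robot gives the robot as it stands.
- The arm moves only by the shell command python3 -m creep 'ROWS' [OPENING] [FORCE]. ROWS is JSON, a list of rows, each an object with "xyz": the shift along the tool's x, y, z scaled (see below), a list of three; "twist": the turn about the tool's z scaled (see below). In form: [{"xyz": [tx, ty, tz], "twist": twist}, ...]. A call has exactly 10 rows; each row shifts and turns the commanded pose from where the row before left it, along the tool's axes as they then stand; what a row does not reach is not made up. The controller multiplies each number of a shift by 30 mm and each number of a turn by 4 degrees. A row lasts 1/12 s, in which the tool goes at most 41.7 mm and 7.16 degrees, less where a joint would pass 70% of its speed; a pose out of reach is approached as far as the arm can. A call with a number of a shift or a turn outside -1 to 1 is refused whole. A call with a gripper value outside its range is refused whole. OPENING is the closure, from -1 (fully open) to 1 (shut), set as the call begins (- or left out, the last holds). The fingers move at their own pace and stop on an object; FORCE is the grip in N (left out, the last holds). Time passes only in rows, so rows that do not move let the fingers close, or fill a call up. It gives the time, the measured TCP pose, the force and the opening at its end, in the units of the state.
- robot.observe(): the state, without advancing time (a new reading comes with each control period).
- robot.snapshot(name): name is "side" or "top" or "wrist"; returns a dict with "image" (420x560x3 uint8, red, green, blue), "z_map" (420x560 float32, m along the optical axis (not along the pixel's ray), 0 where there is no reading), "intrinsics" (3x3 intrinsics, pixels), "pose" (4x4, takes a point from camera to world coordinates); the wrist camera has in their place "mount" (4x4, takes a point from camera to tool coordinates, whose origin is the TCP and whose axes are the flange's). Camera axes: x right, y up, looking along -z (the intrinsics and any distortion apply to the point x, -y, -z); pixel columns grow to the right and rows downward; lengths in m; the calibration is good to about 2 mm. A picture is of the moment at which its call begins: read the wrist's pose just before it.
- robot.job_done(): hands the job in, once; it reports no verdict.
Trained networks look in a picture, given as the dict that the camera call returned (one of the last four; its "shot" number tells which), for a name from the list of things; names that differ only in an ending like _2 or _b are one class to them, and where a whole thing is asked for, a point or a joint stands for the part that bears it (a point fixed in the world has none). Each returns a list of dicts, best first, with "p" (0 to 1); they miss things now and then, are a little off and sometimes report something else, mostly with a low value. They report only what shows in the picture. A call takes as long as a camera call. They do not tell look-alikes from the thing itself.
- robot.recognise(label, picture): "at" ([x, y, z] in m, in world coordinates, good to about 4 mm: the middle of the surface that is visible of it).
- robot.landmark_of(label, picture): "at" ([x, y, z] in m, in world coordinates, good to about 4 mm: a listed point, or the origin of a listed thing).
The state is a dict: "clock": time; "joint_pos": joint angles; "dq": joint speeds; "effort": joint torques, N m; "tcp_pos": TCP position; "eef_rot": TCP orientation; "contact_force": force on the tool from outside, world axes, zero at the start; "wrist_torque": the same for the moment, N m; "gripper_width": finger opening in m.
Only numpy, scipy, OpenCV 4.12 (cv2) and the standard library are available. Lean on these libraries where they do the work, as an engineer would, in place of code of your own. Each camera call takes 0.05 s, during which the arm holds its last target.

## Working session

There is one attempt and no reset: what is moved stays moved. The work goes in short steps, Python scripts to look and compute and a shell command to move; the robot and the scene stay as the last step left them, time stands still between calls to the robot, and variables do not carry over. Pictures are saved under pics/ and viewed, and the job is handed in when it is done.

```bash
ls -la; mkdir -p pics
python3 - <<'E'
from bench import robot
import cv2
print(robot.tcp_to_grasp)
print(robot.observe())
for n in ("top","side","wrist"):
    s=robot.snapshot(n)
    cv2.imwrite(f"pics/{n}0.png",s["image"][:,:,::-1])
    print(n,s["intrinsics"],s.get("pose",s.get("mount")),[k for k in s])
E
```

```text
total 12
drwxr-xr-x  3 agent agent 4096 Dec  7 13:55 .
drwxr-xr-x 23 root  root  4096 Dec  7 13:55 ..
drwxr-xr-x  2 agent agent 4096 Dec  7 13:55 pics
0.1635
{'clock': 0.0, 'joint_pos': array([ 1.17978295,  0.33392324,  0.03987056,  1.46627947, -0.01342005,
        1.3433128 , -0.05854176]), 'dq': array([-0.00084896,  0.00037779,  0.00099744,  0.00042653,  0.00080514,
        0.00080576,  0.00152124]), 'effort': array([-1.24784809e-03, -6.56356287e+01,  1.33409388e+00, -4.03799522e+01,
       -5.99670061e-02,  4.50387632e-02,  1.29084679e-04]), 'tcp_pos': array([ 0.18694257, -0.62235043,  0.403847  ]), 'eef_rot': array([-8.11648783e-04,  9.89378553e-01,  1.45359530e-01, -1.65873740e-04]), 'contact_force': array([ 0.68542508,  0.06284036, -0.44443896]), 'wrist_torque': array([-0.02517388, -0.04297445,  0.03156387]), 'gripper_width': 0.08702415960735166}
top [[476.22165219   0.         275.01253711]
 [  0.         476.22165219 211.91258542]
 [  0.           0.           1.        ]] [[ 0.12177808  0.96983715 -0.21115397  0.22086942]
 [-0.99255365  0.11957097 -0.02323851 -0.05881524]
 [
[... 287 characters left out ...]
88298659  0.34331637 -0.32010709  0.04634575]
 [-0.46897775 -0.67409282  0.57066517  0.73056958]
 [-0.0198632   0.6540128   0.75622266  1.19307639]
 [ 0.          0.          0.          1.        ]] ['image', 'z_map', 'intrinsics', 'pose', 'shot']
wrist [[289.62830477   0.         277.0572596 ]
 [  0.         289.62830477 210.61680561]
 [  0.           0.           1.        ]] [[-3.97639915e-04  9.57817580e-01  2.87376627e-01  7.93999059e-02]
 [ 9.99999897e-01  3.18139564e-04  3.23339473e-04  3.69845341e-04]
 [ 2.18274357e-04  2.87376726e-01 -9.57817608e-01  1.99736916e-02]
 [ 0.00000000e+00  0.00000000e+00  0.00000000e+00  1.00000000e+00]] ['image', 'z_map', 'intrinsics', 'mount', 'shot']
```

View pics/top0.png

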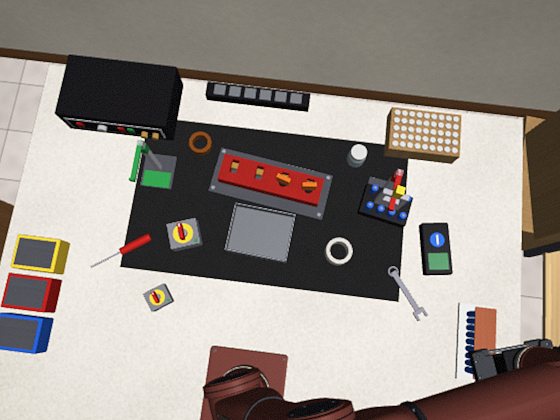

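View pics/side0.png

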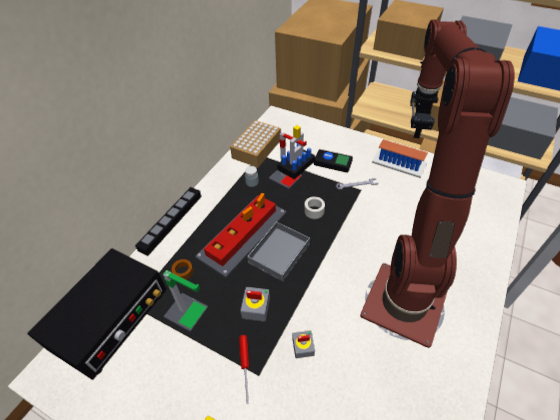

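View pics/wrist0.png

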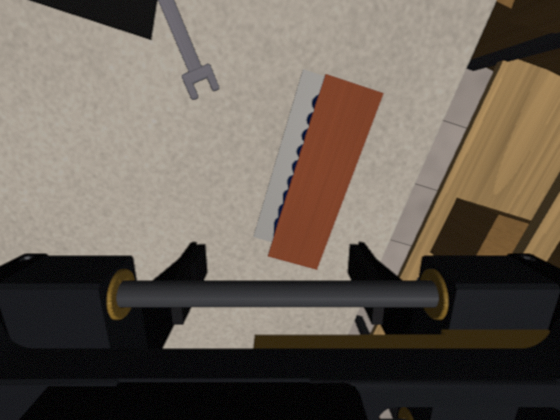

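```bash
cat > h.py <<'E'
from bench import robot
import numpy as np, cv2
np.set_printoptions(precision=4,suppress=True)
def px2w(s,u,v,z=None):
    K=s["intrinsics"]; d=z if z is not None else s["z_map"][int(v),int(u)]
    p=np.array([(u-K[0,2])/K[0,0]*d, -(v-K[1,2])/K[1,1]*d, -d,1])
    return (s["pose"]@p)[:3]
def w2px(s,p):
    c=np.linalg.inv(s["pose"])@np.r_[p,1]
    K=s["intrinsics"]
    return K[0,2]+K[0,0]*c[0]/-c[2], K[1,2]-K[1,1]*c[1]/-c[2]
def cloud(s,T=None):
    T=s["pose"] if T is None else T
    K=s["intrinsics"]; z=s["z_map"]; v,u=np.mgrid[:z.shape[0],:z.shape[1]]
    P=np.stack([(u-K[0,2])/K[0,0]*z,-(v-K[1,2])/K[1,1]*z,-z,np.ones_like(z)],-1)
    W=P@T.T
    W[z==0]=np.nan
    return W[...,:3]
def tcpT():
    o=robot.observe(); 
    from scipy.spatial.transform import Rotation as R
    w,x,y,z=o["eef_rot"]; T=np.eye(4); T[:3,:3]=R.from_quat([x,y,z,w]).as_matrix(); T[:3,3]=o["tcp_pos"]; return T
def yaw():
    # direction of tool x, y in world
    T=tcpT(); return np.degrees(np.arctan2(T[1,0],T[0,0])), np.degrees(np.arctan2(T[1,1],T[0,1]))
E
python3 - <<'E'
from h import *
for cam in ("top","side"):
    s=robot.snapshot(cam)
    for n in ["key_grip","plug0_grip","plug1_grip","plug2_grip","plug3_grip","station","tray","carrier_grip","carrier_eye","hook_test_seat","hook_done_seat","tape_roll","film_roll","flux_jar","meter"]:
        r=robot.landmark_of(n,s)
        print(cam,n,[(np.round(d["at"],4).tolist(),round(d["p"],2)) for d in r])
E
```

```text
top key_grip [([0.574, -0.3413, 0.2324], 0.65), ([0.4301, 0.2395, 0.086], 0.52), ([0.2323, 0.2954, 0.0655], 0.41)]
top plug0_grip [([0.6113, -0.1159, 0.0873], 0.47)]
top plug1_grip [([0.6276, -0.039, 0.088], 0.49)]
top plug2_grip [([0.4824, -0.5258, 0.0003], 0.57), ([0.6291, 0.0025, 0.0014], 0.5)]
top plug3_grip []
top station [([0.6329, 0.0003, 0.0012], 0.92), ([0.484, -0.5277, 0.0007], 0.42)]
top tray [([0.4639, 0.0132, 0.0026], 0.96), ([0.6291, 0.001, -0.0014], 0.52)]
top carrier_grip [([0.5752, -0.3393, 0.2296], 0.69), ([0.5737, -0.3417, 0.2749], 0.66), ([0.4304, 0.2423, 0.0888], 0.6)]
top carrier_eye [([0.573, -0.3419, 0.2296], 0.93)]
top hook_test_seat [([0.5728, -0.3397, 0.2343], 0.93), ([0.7371, 0.2427, -0.0013], 0.36)]
top hook_done_seat [([0.5649, 0.3599, 0.2315], 0.97), ([0.424, 0.2414, 0.0863], 0.55)]
top tape_roll [([0.4383, -0.2322, -0.0039], 0.59)]
top film_roll [([0.7367, 0.2421, -0.0008], 0.61)]
top flux_jar [([0.7427, -0.2597, -0.0037], 0.55), ([0.3437, -0.4488, -0.0008], 0.36)]
top meter [([0.4822, -0.5292, 0.0019], 0.72), ([0.6132, -0.1175, 0.087], 0.49), ([0.4633
[... 161 characters left out ...]
de plug1_grip [([0.6225, -0.0399, 0.0876], 0.67)]
side plug2_grip []
side plug3_grip []
side station [([0.631, 0.003, -0.0012], 0.89), ([0.7444, -0.2598, 0.0035], 0.7)]
side tray [([0.4646, 0.0133, 0.0019], 0.65)]
side carrier_grip [([0.5752, -0.3415, 0.275], 0.56), ([0.6138, -0.1145, 0.0912], 0.53)]
side carrier_eye [([0.5768, -0.3388, 0.2348], 0.57)]
side hook_test_seat [([0.5677, -0.3424, 0.2354], 0.83)]
side hook_done_seat [([0.5668, 0.3656, 0.2327], 0.81)]
side tape_roll [([0.4389, -0.2261, -0.0028], 0.73)]
side film_roll [([0.7312, 0.2435, -0.0031], 0.83), ([0.7452, -0.2642, 0.0003], 0.65)]
side flux_jar [([0.7447, -0.2638, 0.0029], 0.75)]
side meter [([0.4817, -0.5269, 0.0013], 0.56)]
```

Run:
```python
from h import *
s=robot.snapshot("top"); im=s["image"][:,:,::-1]
a=cv2.resize(im[150:220,205:335],None,fx=6,fy=6,interpolation=cv2.INTER_CUBIC)
b=cv2.resize(im[205:315,135:215],None,fx=5,fy=5,interpolation=cv2.INTER_CUBIC)
c=cv2.resize(im[160:230,355:425],None,fx=6,fy=6,interpolation=cv2.INTER_CUBIC)
d=cv2.resize(im[130:195,120:190],None,fx=6,fy=6,interpolation=cv2.INTER_CUBIC)
cv2.imwrite("pics/a.png",a);cv2.imwrite("pics/b.png",b)
h=max(c.shape[0],d.shape[0]); f=lambda q:cv2.copyMakeBorder(q,0,h-q.shape[0],0,0,cv2.BORDER_CONSTANT)
cv2.imwrite("pics/cd.png",cv2.resize(np.hstack([f(c),f(d)]),(800,400)))
W=cloud(s); I=s["image"].astype(int)
def obb(mask,name):
    p=W[mask]; p=p[~np.isnan(p[:,0])]
    (cx,cy),(w,h),ang=cv2.minAreaRect((p[:,:2]*1000).astype(np.float32))
    print(name,len(p),p.mean(0),"rect",cx,cy,w,h,ang,"z",np.nanpercentile(p[:,2],[5,50,95]))
    q=p[:,:2]-p[:,:2].mean(0); e=np.linalg.svd(q,full_matrices=False)[2][0]; print("  pca dir deg",np.degrees(np.arctan2(e[1],e[0])))
v,u=np.mgrid[:420,:560]
red=(I[...,0]>120)&(I[...,1]<70)&(I[...,2]<70)
z=W[...,2]; near=lambda x,y,r:np.hypot(W[...,0]-x,W[...,1]-y)<r
obb(red&near(.43,.24,.05)&(z>.08),"key")
obb(near(.43,.24,.08)&(z>.045)&(z<.06),"keybox")
obb(near(.63,0,.25)&(z>.048)&(z<.062),"block")
obb(near(.63,0,.25)&(z>.009)&(z<.02),"base")
for x,y in((.613,-.116),(.625,-.04)):
    obb(near(x,y,.035)&(z>.1),"plug")
obb(near(.4635,.0135,.14)&(z>.03)&(z<.046),"tray")
obb(near(.575,-.34,.05)&(z>.285),"cgrip")
obb(near(.575,-.34,.12)&(z>.228)&(z<.25),"hook arm red")
obb(near(.565,.362,.12)&(z>.22)&(z<.26),"hook arm green")
```

```text
key 48 [0.4248 0.2395 0.1023] rect 427.3472595214844 240.8003387451172 43.99501037597656 9.846506118774414 19.148941040039062 z [0.0958 0.1026 0.1074]
  pca dir deg -162.82870044548093
keybox 641 [0.4283 0.2404 0.0538] rect 429.8304138183594 241.75506591796875 80.8921127319336 90.17150115966797 20.08254623413086 z [0.0486 0.0538 0.0585]
  pca dir deg 115.22978442371338
block 2267 [0.6298 0.0038 0.0557] rect 631.5469360351562 1.1287841796875 320.1549377441406 87.0277328491211 82.5119400024414 z [0.0505 0.0558 0.0605]
  pca dir deg -98.06256066819071
base 2315 [0.6059 0.0011 0.0141] rect 592.8358154296875 8.708404541015625 426.4459533691406 423.8274230957031 13.511579513549805 z [0.0097 0.0141 0.0185]
  pca dir deg 82.42468093724959
plug 70 [ 0.6122 -0.119   0.1073] rect 611.8468627929688 -119.42408752441406 14.406981468200684 42.045997619628906 8.863943099975586 z [0.1027 0.1074 0.1118]
  pca dir deg -84.33544982224558
plug 69 [ 0.6234 -0.0389  0.107 ] rect 624.0113525390625 -38.67060852050781 43.099971771240234 15.64639949798584 75.20603942871094 z [0.102  0.1069 0.1115]
  pca dir deg 70.91325503007505
tray 389 [0.4808 0.0121 0.0377] rect 491.7048034667969 11.019340515136719 190.6444091796875 203.39662170410156 85.4537124633789 z [0.0312 0.0378 0.0438]
  pca dir deg 149.5054590990813
cgrip 81 [ 0.5719 -0.3416  0.2928] rect 572.302001953125 -342.1780700683594 22.166635513305664 23.08661651611328 80.43331146240234 z [0.2865 0.2933 0.2963]
  pca dir deg -168.24587339681773
hook arm red 301 [ 0.5839 -0.3415  0.238 ] rect 587.6021118164062 -338.49755859375 111.76884460449219 67.83047485351562 13.603070259094238 z [0.2299 0.2358 0.2491]
  pca dir deg 171.4411832010529
hook arm green 267 [0.5851 0.3615 0.2341] rect 586.26220703125 362.4820861816406 17.822145462036133 119.00440216064453 89.56797790527344 z [0.2284 0.2339 0.2402]
  pca dir deg 179.88822486485694
```

View pics/a.png

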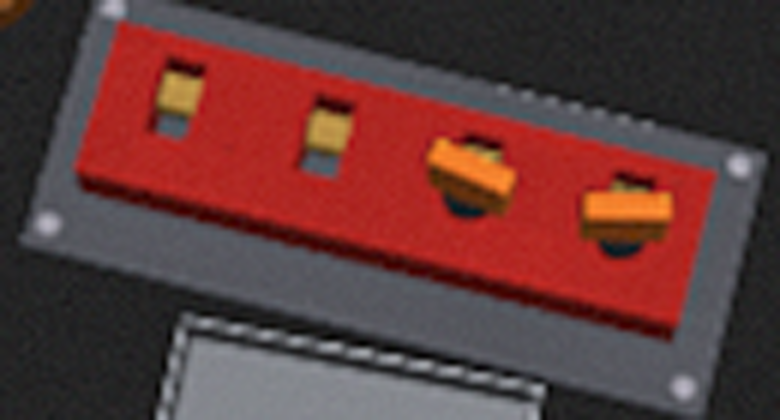

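View pics/b.png

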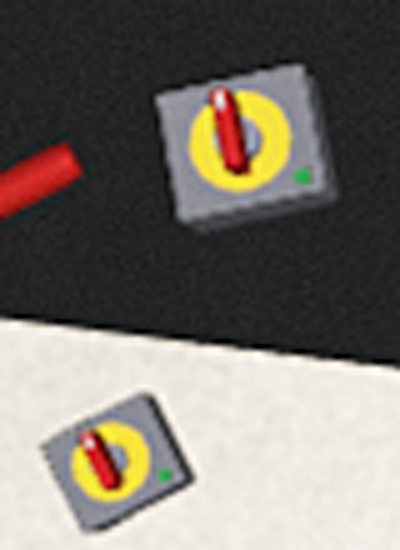

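View pics/cd.png

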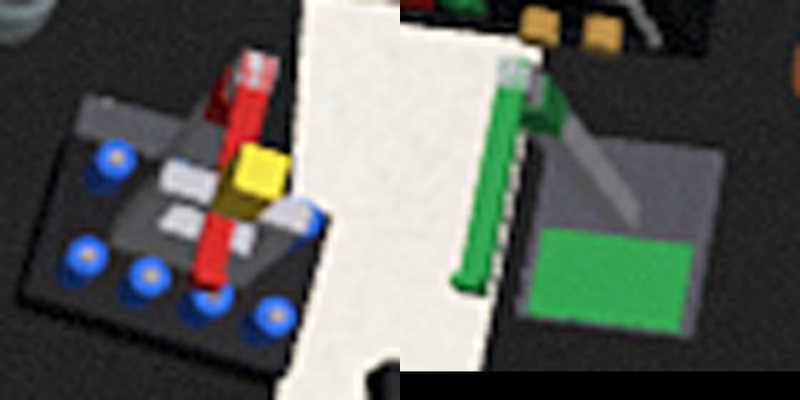

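Two plugs are present, plug0 (pixel 309,185) and plug1 (pixel 284,178). The other two sockets are empty. The larger key is at pixel (183,233), with its bar at about 19° in the world frame. First I lift and arc over to the key, passing above the carrier.

```bash
python3 -m creep '[{"xyz":[1,0,-0.6],"twist":-0.66},{"xyz":[1,0,-0.6],"twist":-0.66},{"xyz":[1,0,-0.6],"twist":-0.66},{"xyz":[1,0,-0.6],"twist":-0.66},{"xyz":[1,0,-0.6],"twist":-0.66},{"xyz":[1,0,-0.6],"twist":-0.66},{"xyz":[1,0,-0.6],"twist":-0.66},{"xyz":[1,0,-0.6],"twist":-0.66},{"xyz":[1,0,0],"twist":-0.66},{"xyz":[1,0,0],"twist":-0.66}]' -1 20
```

```text
clock: 2.63
tcp_pos: [0.4492, -0.4793, 0.5503]
eef_rot: [0.001, 0.93, 0.368, 0.001]
contact_force: [-0.4, -0.2, -0.0]
gripper_width: 0.0872
```

```bash
python3 -m creep '[{"xyz":[1,0,0],"twist":-0.7},{"xyz":[1,0,0],"twist":-0.7},{"xyz":[1,0,0],"twist":-0.7},{"xyz":[1,0,0],"twist":-0.7},{"xyz":[1,0,0],"twist":-0.7},{"xyz":[1,0,0],"twist":-0.7},{"xyz":[1,0,0],"twist":-0.7},{"xyz":[1,0,0],"twist":-0.7},{"xyz":[1,0,0],"twist":-0.7},{"xyz":[1,0,0],"twist":-0.7}]'
python3 -m creep '[{"xyz":[1,0,0],"twist":-0.9},{"xyz":[1,0,0],"twist":-0.9},{"xyz":[1,0,0],"twist":-0.9},{"xyz":[1,0,0],"twist":-0.9},{"xyz":[1,0,0],"twist":-0.9},{"xyz":[1,0,0],"twist":-0.9},{"xyz":[1,0,0],"twist":-0.9},{"xyz":[1,0,0],"twist":-0.9},{"xyz":[1,0,0],"twist":-0.9},{"xyz":[1,0,0],"twist":-0.9}]'
cat >> h.py <<'E'
def norm(a): return (a+180)%360-180
def togo(grasp=None, xang=None, n=10):
    """needed tool-frame shift (scaled totals) to bring grasp point to `grasp`, tool x to xang deg."""
    T=tcpT(); g=T[:3,3]+T[:3,2]*robot.tcp_to_grasp
    ya=np.degrees(np.arctan2(T[1,0],T[0,0]))
    print("grasp now",g,"xang",round(ya,2),"tilt",round(np.degrees(np.arccos(-T[2,2])),2),"j7",round(robot.observe()["joint_pos"][6],3))
    if grasp is not None:
        d=T[:3,:3].T@(np.array(grasp)-g); print("shift total units",d/0.03,"per row/%d"%n,d/0.03/n)
    if xang is not None: print("twist units total",-norm(xang-ya)/4,"per row",-norm(xang-ya)/4/n)
def plan(grasp,xang,n):
    """rows with world-straight path & even twist; axes as before each row"""
    T=tcpT(); g=T[:3,3]+T[:3,2]*robot.tcp_to_grasp
    a0=np.arctan2(T[1,0],T[0,0]); da=np.radians(norm(xang-np.degrees(a0))); d=(np.array(grasp)-g)/n/0.03
    for k in range(n):
        a=a0+da*k/n; x=np.array([np.cos(a),np.sin(a),0]); y=np.array([np.sin(a),-np.cos(a),0])
        print([round(float(v),2) for v in (d@x,d@y,-d[2])], round(-np.degrees(da)/n/4,2))
E
python3 - <<'E'
from h import *
togo((.43,.241,.2),-161)
plan((.43,.241,.25),-161,20)
E
```

```text
clock: 3.47
tcp_pos: [0.616, -0.2335, 0.5486]
eef_rot: [-0.0, 0.813, 0.582, -0.0]
contact_force: [0.6, -0.2, -0.6]
gripper_width: 0.087
clock: 4.3
tcp_pos: [0.629, 0.0615, 0.5486]
eef_rot: [-0.0, 0.593, 0.805, 0.0]
contact_force: [-0.7, 0.4, 0.1]
gripper_width: 0.0867
grasp now [0.629  0.0615 0.3851] xang 107.29 tilt 0.01 j7 0.018
shift total units [ 7.6827 -4.5545  6.1722] per row/10 [ 0.7683 -0.4554  0.6172]
twist units total -22.926845336175333 per row -2.292684533617533
[0.38, -0.23, 0.23] -1.15
[0.4, -0.2, 0.23] -1.15
[0.42, -0.16, 0.23] -1.15
[0.43, -0.13, 0.23] -1.15
[0.44, -0.1, 0.23] -1.15
[0.44, -0.06, 0.23] -1.15
[0.45, -0.02, 0.23] -1.15
[0.45, 0.01, 0.23] -1.15
[0.44, 0.05, 0.23] -1.15
[0.44, 0.08, 0.23] -1.15
[0.43, 0.12, 0.23] -1.15
[0.42, 0.15, 0.23] -1.15
[0.41, 0.18, 0.23] -1.15
[0.39, 0.22, 0.23] -1.15
[0.37, 0.25, 0.23] -1.15
[0.35, 0.28, 0.23] -1.15
[0.33, 0.3, 0.23] -1.15
[0.3, 0.33, 0.23] -1.15
[0.28, 0.35, 0.23] -1.15
[0.25, 0.37, 0.23] -1.15
```

```bash
python3 -m creep '[{"xyz":[0.77,-0.46,0.2],"twist":0},{"xyz":[0.77,-0.46,0.2],"twist":0},{"xyz":[0.77,-0.46,0.2],"twist":0},{"xyz":[0.77,-0.46,0.2],"twist":0},{"xyz":[0.77,-0.46,0.2],"twist":0},{"xyz":[0.77,-0.46,0.2],"twist":0},{"xyz":[0.77,-0.46,0.2],"twist":0},{"xyz":[0.77,-0.46,0.2],"twist":0},{"xyz":[0.77,-0.46,0.2],"twist":0},{"xyz":[0.77,-0.46,0.2],"twist":0}]'
python3 -m creep '[{"xyz":[0,0,0.1],"twist":-1},{"xyz":[0,0,0.1],"twist":-1},{"xyz":[0,0,0.1],"twist":-1},{"xyz":[0,0,0.1],"twist":-1},{"xyz":[0,0,0.1],"twist":-1},{"xyz":[0,0,0.1],"twist":-1},{"xyz":[0,0,0.1],"twist":-1},{"xyz":[0,0,0.1],"twist":-1},{"xyz":[0,0,0.1],"twist":-1},{"xyz":[0,0,0.1],"twist":-1}]'
python3 -m creep '[{"xyz":[0,0,0.1],"twist":-1},{"xyz":[0,0,0.1],"twist":-1},{"xyz":[0,0,0.1],"twist":-1},{"xyz":[0,0,0.1],"twist":-1},{"xyz":[0,0,0.1],"twist":-1},{"xyz":[0,0,0.1],"twist":-1},{"xyz":[0,0,0.1],"twist":-1},{"xyz":[0,0,0.1],"twist":-1},{"xyz":[0,0,0.1],"twist":-1},{"xyz":[0,0,0.1],"twist":-1}]'
python3 - <<'E'
from h import *
togo((.43,.241,.095),-161)
T=tcpT(); s=robot.snapshot("wrist"); s["pose"]=T@s["mount"]
cv2.imwrite("pics/w1.png",s["image"][:,:,::-1])
print(robot.landmark_of("key_grip",s))
W=cloud(s); I=s["image"].astype(int); z=W[...,2]
m=(np.hypot(W[...,0]-.43,W[...,1]-.241)<.05)&(z>.095)&(z<.11)
print(m.sum()); p=W[m][:,:2]
print(cv2.minAreaRect((p*1000).astype(np.float32)), np.median(W[m][:,2]))
np.save("/tmp/w.npy",W)
E
```

```text
clock: 5.13
tcp_pos: [0.4282, 0.241, 0.4886]
eef_rot: [0.0, 0.594, 0.804, 0.0]
contact_force: [0.3, 0.5, 0.2]
gripper_width: 0.087
clock: 5.97
tcp_pos: [0.4293, 0.2402, 0.4588]
eef_rot: [0.0, 0.281, 0.96, 0.0]
contact_force: [-0.4, -1.0, -0.2]
gripper_width: 0.0873
clock: 6.8
tcp_pos: [0.4293, 0.2402, 0.4288]
eef_rot: [0.0, -0.064, 0.998, 0.0]
contact_force: [0.0, -0.1, 0.9]
gripper_width: 0.0872
grasp now [0.4293 0.2402 0.2653] xang -172.69 tilt 0.02 j7 1.082
shift total units [-0.0228  0.0222  5.6757] per row/10 [-0.0023  0.0022  0.5676]
twist units total -2.9214818620634446 per row -0.2921481862063445
[{'at': [0.4311, 0.2442, 0.0905], 'p': 0.89}, {'at': [0.232, 0.2941, 0.0633], 'p': 0.56}]
465
((430.2012939453125, 242.9650115966797), (48.16688537597656, 11.970804214477539), 20.01873779296875) 0.10280428657414903
```

View pics/w1.png

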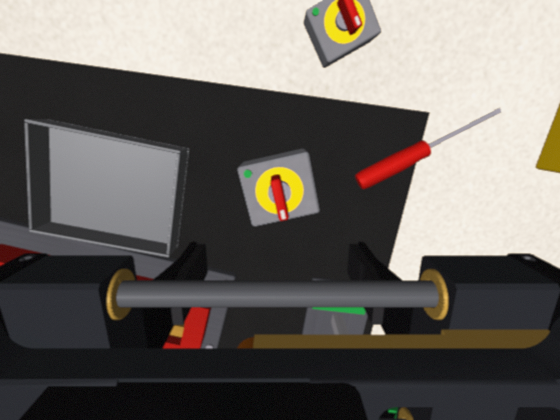

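```bash
python3 -m creep '[{"xyz":[-0.006,0.006,0.45],"twist":-0.32},{"xyz":[-0.006,0.006,0.45],"twist":-0.32},{"xyz":[-0.006,0.006,0.45],"twist":-0.32},{"xyz":[-0.006,0.006,0.45],"twist":-0.32},{"xyz":[-0.006,0.006,0.45],"twist":-0.32},{"xyz":[-0.006,0.006,0.45],"twist":-0.32},{"xyz":[-0.006,0.006,0.45],"twist":-0.32},{"xyz":[-0.006,0.006,0.45],"twist":-0.32},{"xyz":[-0.006,0.006,0.45],"twist":-0.32},{"xyz":[-0.006,0.006,0.45],"twist":-0.32}]'
python3 - <<'E'
from h import *
togo((.4305,.2425,.095),-160)
E
```

```text
clock: 7.73
tcp_pos: [0.4308, 0.2424, 0.2935]
eef_rot: [0.0, -0.172, 0.985, 0.0]
contact_force: [-0.3, 0.3, -0.6]
gripper_width: 0.087
grasp now [0.4309 0.2425 0.13  ] xang -160.19 tilt 0.03 j7 1.197
shift total units [0.0124 0.006  1.1655] per row/10 [0.0012 0.0006 0.1165]
twist units total -0.0481864615867309 per row -0.00481864615867309
```

```bash
python3 -m creep '[{"xyz":[0,0,0.2],"twist":0},{"xyz":[0,0,0.2],"twist":0},{"xyz":[0,0,0.2],"twist":0},{"xyz":[0,0,0.2],"twist":0},{"xyz":[0,0,0.2],"twist":0},{"xyz":[0,0,0.16],"twist":0},{"xyz":[0,0,0],"twist":0},{"xyz":[0,0,0],"twist":0},{"xyz":[0,0,0],"twist":0},{"xyz":[0,0,0],"twist":0}]'
python3 -m creep '[{"xyz":[0,0,0],"twist":0},{"xyz":[0,0,0],"twist":0},{"xyz":[0,0,0],"twist":0},{"xyz":[0,0,0],"twist":0},{"xyz":[0,0,0],"twist":0},{"xyz":[0,0,0],"twist":0},{"xyz":[0,0,0],"twist":0},{"xyz":[0,0,0],"twist":0},{"xyz":[0,0,0],"twist":0},{"xyz":[0,0,0],"twist":0}]' 1 20
```

```text
clock: 8.57
tcp_pos: [0.4308, 0.2425, 0.2593]
eef_rot: [0.0, -0.173, 0.985, 0.0]
contact_force: [-0.3, 0.2, -0.5]
gripper_width: 0.0872
clock: 9.4
tcp_pos: [0.4307, 0.2424, 0.259]
eef_rot: [-0.0, -0.173, 0.985, 0.0]
contact_force: [0.4, -0.3, -1.2]
gripper_width: 0.0281
```

```bash
python3 -m creep '[{"xyz":[0,0,0],"twist":0},{"xyz":[0,0,0],"twist":0},{"xyz":[0,0,0],"twist":0},{"xyz":[0,0,0],"twist":0},{"xyz":[0,0,0],"twist":0},{"xyz":[0,0,0],"twist":0},{"xyz":[0,0,0],"twist":0},{"xyz":[0,0,0],"twist":0},{"xyz":[0,0,0],"twist":0},{"xyz":[0,0,0],"twist":0}]' 1 20
python3 -c "
from h import *
o=robot.observe();print(o['contact_force'],o['wrist_torque'])"
```

```text
clock: 10.23
tcp_pos: [0.4306, 0.2427, 0.259]
eef_rot: [0.0, -0.173, 0.985, 0.0]
contact_force: [-1.7, 5.3, -0.1]
gripper_width: 0.012
[-1.7427  5.2901 -0.1223] [1.1187 0.2396 0.0325]
```

```bash
python3 -m creep '[{"xyz":[0,0,0],"twist":1},{"xyz":[0,0,0],"twist":1},{"xyz":[0,0,0],"twist":1},{"xyz":[0,0,0],"twist":1},{"xyz":[0,0,0],"twist":1},{"xyz":[0,0,0],"twist":1},{"xyz":[0,0,0],"twist":1},{"xyz":[0,0,0],"twist":1},{"xyz":[0,0,0],"twist":1},{"xyz":[0,0,0],"twist":1}]'
python3 -c "
from h import *
o=robot.observe();print(o['contact_force'],o['wrist_torque']);togo()"
python3 -m creep '[{"xyz":[0,0,0],"twist":0.7},{"xyz":[0,0,0],"twist":0.7},{"xyz":[0,0,0],"twist":0.7},{"xyz":[0,0,0],"twist":0.7},{"xyz":[0,0,0],"twist":0.7},{"xyz":[0,0,0],"twist":0.6},{"xyz":[0,0,0],"twist":0.6},{"xyz":[0,0,0],"twist":0.6},{"xyz":[0,0,0],"twist":0.6},{"xyz":[0,0,0],"twist":0.6}]'
python3 -c "
from h import *
o=robot.observe();print(o['contact_force'],o['wrist_torque']);togo()"
```

```text
clock: 11.07
tcp_pos: [0.4306, 0.2426, 0.259]
eef_rot: [-0.0, 0.176, 0.984, 0.0]
contact_force: [-1.7, 3.8, -0.6]
gripper_width: 0.0121
[-1.7061  3.7805 -0.6283] [0.9396 0.2484 0.1515]
grasp now [0.4306 0.2426 0.0955] xang 159.74 tilt 0.01 j7 0.487
clock: 11.9
tcp_pos: [0.4305, 0.2426, 0.259]
eef_rot: [-0.0, 0.392, 0.92, -0.0]
contact_force: [-1.5, 3.7, 0.3]
gripper_width: 0.0123
[-1.4518  3.7134  0.2939] [0.8002 0.3323 0.1367]
grasp now [0.4305 0.2426 0.0955] xang 133.83 tilt 0.01 j7 0.048
```

```bash
python3 -m creep '[{"xyz":[0,0,0],"twist":0.2},{"xyz":[0,0,0],"twist":0.2},{"xyz":[0,0,0],"twist":0.2},{"xyz":[0,0,0],"twist":0.2},{"xyz":[0,0,0],"twist":0.1},{"xyz":[0,0,0],"twist":0.1},{"xyz":[0,0,0],"twist":0},{"xyz":[0,0,0],"twist":0},{"xyz":[0,0,0],"twist":0},{"xyz":[0,0,0],"twist":0}]'
python3 -c "
from h import *
o=robot.observe();print(o['contact_force'],o['wrist_torque']);togo()"
```

```text
clock: 12.73
tcp_pos: [0.4306, 0.2425, 0.259]
eef_rot: [-0.0, 0.423, 0.906, -0.0]
contact_force: [-3.9, 4.6, 1.2]
gripper_width: 0.0119
[-3.8867  4.599   1.2322] [0.9431 0.7336 0.3125]
grasp now [0.4305 0.2425 0.0955] xang 129.95 tilt 0.01 j7 -0.018
```

```bash
python3 -m creep '[{"xyz":[0,0,0],"twist":0.1},{"xyz":[0,0,0],"twist":0.1},{"xyz":[0,0,0],"twist":0.1},{"xyz":[0,0,0],"twist":0.1},{"xyz":[0,0,0],"twist":0.1},{"xyz":[0,0,0],"twist":0},{"xyz":[0,0,0],"twist":0},{"xyz":[0,0,0],"twist":0},{"xyz":[0,0,0],"twist":0},{"xyz":[0,0,0],"twist":0}]'
python3 -c "
from h import *
o=robot.observe();print(o['contact_force'],o['wrist_torque']);togo()"
```

```text
clock: 13.57
tcp_pos: [0.4307, 0.2424, 0.259]
eef_rot: [-0.0, 0.439, 0.898, -0.0]
contact_force: [-2.9, 3.6, 3.5]
gripper_width: 0.0124
[-2.9408  3.6122  3.4547] [0.7496 0.7308 0.4222]
grasp now [0.4307 0.2424 0.0955] xang 127.92 tilt 0.0 j7 -0.052
```

Torque has risen to 0.42 N m, well above the 0.18 N m spring, and the turn is over 69°, so the key is at its stop. I release it now.

```bash
python3 -m creep '[{"xyz":[0,0,0],"twist":0},{"xyz":[0,0,0],"twist":0},{"xyz":[0,0,0],"twist":0},{"xyz":[0,0,0],"twist":0},{"xyz":[0,0,0],"twist":0},{"xyz":[0,0,0],"twist":0},{"xyz":[0,0,0],"twist":0},{"xyz":[0,0,0],"twist":0},{"xyz":[0,0,0],"twist":0},{"xyz":[0,0,0],"twist":0}]' -1
python3 -m creep '[{"xyz":[0,0,-0.3],"twist":0},{"xyz":[0,0,-0.6],"twist":0},{"xyz":[0,0,-0.6],"twist":0},{"xyz":[0,0,-0.6],"twist":0},{"xyz":[0,0,-0.6],"twist":0},{"xyz":[0,0,-0.6],"twist":0},{"xyz":[0,0,-0.6],"twist":0},{"xyz":[0,0,-0.6],"twist":0},{"xyz":[0,0,-0.6],"twist":0},{"xyz":[0,0,-0.6],"twist":0}]'
python3 - <<'E'
from h import *
T=tcpT(); s=robot.snapshot("wrist"); s["pose"]=T@s["mount"]
cv2.imwrite("pics/w2.png",s["image"][:,:,::-1])
W=cloud(s); z=W[...,2]
m=(np.hypot(W[...,0]-.43,W[...,1]-.241)<.05)&(z>.095)&(z<.11)
print(m.sum(),cv2.minAreaRect((W[m][:,:2]*1000).astype(np.float32)))
s=robot.snapshot("top"); cv2.imwrite("pics/top1.png",s["image"][:,:,::-1])
for n in ["plug0_grip","plug1_grip","tray"]: print(n,robot.landmark_of(n,s)[:1])
togo()
E
```

```text
clock: 14.4
tcp_pos: [0.4309, 0.242, 0.2589]
eef_rot: [0.0, 0.439, 0.898, -0.0]
contact_force: [-0.6, -0.2, 0.7]
gripper_width: 0.0706
clock: 15.23
tcp_pos: [0.4304, 0.2423, 0.4317]
eef_rot: [0.0, 0.439, 0.899, 0.0]
contact_force: [-0.1, -0.2, -0.1]
gripper_width: 0.087
482 ((430.7457275390625, 242.97537231445312), (47.652862548828125, 12.466571807861328), 19.937997817993164)
plug0_grip [{'at': [0.6119, -0.1182, 0.0909], 'p': 0.47}]
plug1_grip [{'at': [0.6247, -0.0391, 0.0898], 'p': 0.69}]
tray [{'at': [0.4631, 0.0119, 0.001], 'p': 0.9}]
grasp now [0.4305 0.2422 0.2663] xang 127.91 tilt 0.02 j7 0.047
```

View pics/w2.png

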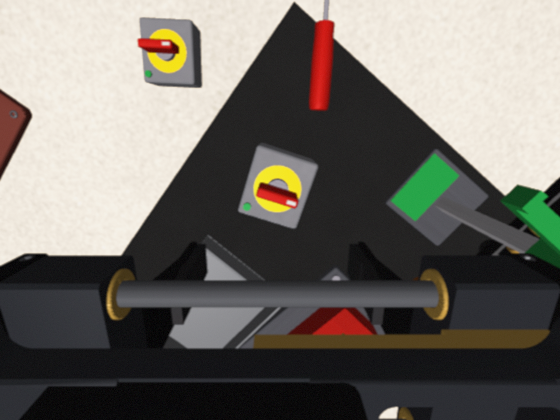

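Run:
```python
from h import *
plan((.6245,-.039,.27),88,12)
```

```text
[-0.95, -0.05, -0.01] 0.83
[-0.95, 0.0, -0.01] 0.83
[-0.95, 0.06, -0.01] 0.83
[-0.94, 0.11, -0.01] 0.83
[-0.93, 0.16, -0.01] 0.83
[-0.92, 0.22, -0.01] 0.83
[-0.91, 0.27, -0.01] 0.83
[-0.89, 0.32, -0.01] 0.83
[-0.87, 0.38, -0.01] 0.83
[-0.85, 0.43, -0.01] 0.83
[-0.82, 0.47, -0.01] 0.83
[-0.79, 0.52, -0.01] 0.83
```

```bash
python3 -m creep '[{"xyz":[-0.95,-0.05,-0.1],"twist":0.83},{"xyz":[-0.95,0,-0.1],"twist":0.83},{"xyz":[-0.95,0.06,0],"twist":0.83},{"xyz":[-0.94,0.11,0],"twist":0.83},{"xyz":[-0.93,0.16,0],"twist":0.83},{"xyz":[-0.92,0.22,0],"twist":0.83},{"xyz":[-0.91,0.27,0],"twist":0.83},{"xyz":[-0.89,0.32,0],"twist":0.83},{"xyz":[-0.87,0.38,0],"twist":0.83},{"xyz":[-0.85,0.43,0],"twist":0.83}]'
python3 - <<'E'
from h import *
plan((.6245,-.039,.25),75,10)
E
```

```text
clock: 16.32
tcp_pos: [0.5937, 0.0063, 0.4353]
eef_rot: [-0.0, 0.679, 0.734, -0.0]
contact_force: [0.5, 0.7, 0.1]
gripper_width: 0.0871
[-0.16, 0.09, 0.07] 0.49
[-0.16, 0.1, 0.07] 0.49
[-0.15, 0.1, 0.07] 0.49
[-0.15, 0.11, 0.07] 0.49
[-0.14, 0.11, 0.07] 0.49
[-0.14, 0.12, 0.07] 0.49
[-0.14, 0.12, 0.07] 0.49
[-0.13, 0.13, 0.07] 0.49
[-0.13, 0.13, 0.07] 0.49
[-0.12, 0.13, 0.07] 0.49
```

```bash
python3 -m creep '[{"xyz":[-0.16,0.09,0.07],"twist":0.49},{"xyz":[-0.16,0.1,0.07],"twist":0.49},{"xyz":[-0.15,0.1,0.07],"twist":0.49},{"xyz":[-0.15,0.11,0.07],"twist":0.49},{"xyz":[-0.14,0.11,0.07],"twist":0.49},{"xyz":[-0.14,0.12,0.07],"twist":0.49},{"xyz":[-0.14,0.12,0.07],"twist":0.49},{"xyz":[-0.13,0.13,0.07],"twist":0.49},{"xyz":[-0.13,0.13,0.07],"twist":0.49},{"xyz":[-0.12,0.13,0.07],"twist":0.49}]' 0
python3 - <<'E'
from h import *
T=tcpT(); s=robot.snapshot("wrist"); s["pose"]=T@s["mount"]
cv2.imwrite("pics/w3.png",s["image"][:,:,::-1])
W=cloud(s); z=W[...,2]
for x,y in((.6245,-.039),(.612,-.118)):
    m=(np.hypot(W[...,0]-x,W[...,1]-y)<.035)&(z>.1)&(z<.116)
    if m.sum()>5: print(m.sum(),cv2.minAreaRect((W[m][:,:2]*1000).astype(np.float32)))
for n in ["plug0_grip","plug1_grip"]: print(n,robot.landmark_of(n,s)[:2])
togo()
E
```

```text
clock: 17.15
tcp_pos: [0.6244, -0.0379, 0.414]
eef_rot: [-0.0, 0.794, 0.608, -0.001]
contact_force: [-0.6, 0.1, 0.8]
gripper_width: 0.044
554 ((626.2183837890625, -37.323951721191406), (43.2316780090332, 13.443312644958496), 74.67240905761719)
366 ((614.7364501953125, -112.24810791015625), (14.076939582824707, 35.33732223510742), 4.966056823730469)
plug0_grip [{'at': [0.6156, -0.1167, 0.0859], 'p': 0.64}]
plug1_grip [{'at': [0.6261, -0.0355, 0.0877], 'p': 0.8}]
grasp now [ 0.624  -0.0377  0.2505] xang 75.06 tilt 0.09 j7 -0.333
```

View pics/w3.png

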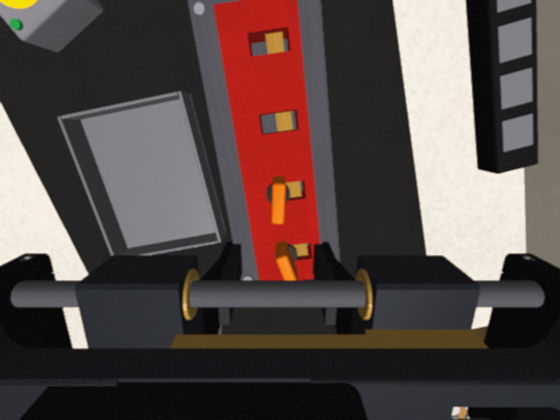

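```bash
python3 -m creep '[{"xyz":[0,0.012,0.6],"twist":0.02},{"xyz":[0,0.012,0.6],"twist":0.02},{"xyz":[0,0.012,0.6],"twist":0.02},{"xyz":[0,0.012,0.6],"twist":0.02},{"xyz":[0,0.012,0.6],"twist":0.02},{"xyz":[0,0.012,0.6],"twist":0.02},{"xyz":[0,0,0.6],"twist":0},{"xyz":[0,0,0.6],"twist":0},{"xyz":[0,0,0.4],"twist":0},{"xyz":[0,0,0.18],"twist":0}]' 0
python3 -m creep '[{"xyz":[0,0,0],"twist":0},{"xyz":[0,0,0],"twist":0},{"xyz":[0,0,0],"twist":0},{"xyz":[0,0,0],"twist":0},{"xyz":[0,0,0],"twist":0},{"xyz":[0,0,0],"twist":0},{"xyz":[0,0,0],"twist":0},{"xyz":[0,0,0],"twist":0},{"xyz":[0,0,0],"twist":0},{"xyz":[0,0,0],"twist":0}]' 1 50
python3 -c "
from h import *
o=robot.observe();print(o['contact_force'],o['wrist_torque']);togo()"
```

```text
clock: 18.13
tcp_pos: [0.6254, -0.0372, 0.2516]
eef_rot: [-0.001, 0.795, 0.607, -0.001]
contact_force: [-1.0, -0.2, -0.1]
gripper_width: 0.0436
clock: 18.97
tcp_pos: [0.6256, -0.0372, 0.2543]
eef_rot: [-0.0, 0.795, 0.606, -0.0]
contact_force: [-3.9, -0.7, 6.4]
gripper_width: 0.0134
[-3.9047 -0.6805  6.4336] [-0.053   1.1604  0.1421]
grasp now [ 0.6254 -0.0372  0.0908] xang 74.65 tilt 0.06 j7 -0.372
```

```bash
python3 -m creep '[{"xyz":[0,0,-0.006],"twist":-1},{"xyz":[0,0,-0.008],"twist":-1},{"xyz":[0,0,-0.008],"twist":-1},{"xyz":[0,0,-0.008],"twist":-1},{"xyz":[0,0,-0.008],"twist":-1},{"xyz":[0,0,-0.008],"twist":-1},{"xyz":[0,0,-0.008],"twist":-1},{"xyz":[0,0,-0.008],"twist":-1},{"xyz":[0,0,-0.008],"twist":-1},{"xyz":[0,0,-0.006],"twist":-1}]'
python3 -c "
from h import *
o=robot.observe();print(o['contact_force'],o['wrist_torque']);togo()"
python3 -m creep '[{"xyz":[0,0,-0.006],"twist":1},{"xyz":[0,0,-0.008],"twist":1},{"xyz":[0,0,-0.008],"twist":1},{"xyz":[0,0,-0.008],"twist":1},{"xyz":[0,0,-0.008],"twist":1},{"xyz":[0,0,-0.008],"twist":1},{"xyz":[0,0,-0.008],"twist":1},{"xyz":[0,0,-0.008],"twist":1},{"xyz":[0,0,-0.008],"twist":1},{"xyz":[0,0,-0.006],"twist":1}]'
python3 -c "
from h import *
o=robot.observe();print(o['contact_force'],o['wrist_torque']);togo()"
```

```text
clock: 19.8
tcp_pos: [0.6252, -0.0378, 0.2549]
eef_rot: [-0.001, 0.539, 0.842, -0.001]
contact_force: [-1.4, -0.4, -5.7]
gripper_width: 0.0138
[-1.4333 -0.4338 -5.6893] [-0.2928  0.2149 -0.2532]
grasp now [ 0.6248 -0.0378  0.0914] xang 114.79 tilt 0.16 j7 0.285
clock: 20.63
tcp_pos: [0.6257, -0.0365, 0.2568]
eef_rot: [-0.001, 0.796, 0.605, -0.0]
contact_force: [3.2, 3.4, -11.9]
gripper_width: 0.0137
[  3.2226   3.3982 -11.9195] [ 0.6348 -0.8572  0.2757]
grasp now [ 0.6254 -0.0363  0.0933] xang 74.5 tilt 0.11 j7 -0.374
```

```bash
python3 -m creep '[{"xyz":[0,0,-0.004],"twist":-1},{"xyz":[0,0,-0.005],"twist":-1},{"xyz":[0,0,-0.005],"twist":-1},{"xyz":[0,0,-0.005],"twist":-1},{"xyz":[0,0,-0.005],"twist":-1},{"xyz":[0,0,-0.005],"twist":-1},{"xyz":[0,0,-0.005],"twist":-1},{"xyz":[0,0,-0.005],"twist":-1},{"xyz":[0,0,-0.005],"twist":-1},{"xyz":[0,0,-0.003],"twist":-1}]'
python3 -c "
from h import *
o=robot.observe();print(o['contact_force'],o['wrist_torque']);togo()"
python3 -m creep '[{"xyz":[0,0,-0.004],"twist":1},{"xyz":[0,0,-0.005],"twist":1},{"xyz":[0,0,-0.005],"twist":1},{"xyz":[0,0,-0.005],"twist":1},{"xyz":[0,0,-0.005],"twist":1},{"xyz":[0,0,-0.005],"twist":1},{"xyz":[0,0,-0.005],"twist":1},{"xyz":[0,0,-0.005],"twist":1},{"xyz":[0,0,-0.005],"twist":1},{"xyz":[0,0,-0.003],"twist":1}]'
python3 -c "
from h import *
o=robot.observe();print(o['contact_force'],o['wrist_torque']);togo()"
```

```text
clock: 21.47
tcp_pos: [0.6253, -0.0378, 0.2582]
eef_rot: [-0.001, 0.539, 0.842, -0.001]
contact_force: [-0.9, -0.6, -7.7]
gripper_width: 0.0139
[-0.9253 -0.5898 -7.6754] [-0.3426  0.016  -0.2338]
grasp now [ 0.6248 -0.0378  0.0947] xang 114.8 tilt 0.17 j7 0.286
clock: 22.3
tcp_pos: [0.6257, -0.0364, 0.2598]
eef_rot: [-0.001, 0.796, 0.605, -0.0]
contact_force: [2.0, 3.4, -10.5]
gripper_width: 0.0135
[  2.0079   3.3965 -10.4643] [ 0.6618 -0.6968  0.2894]
grasp now [ 0.6254 -0.0362  0.0963] xang 74.5 tilt 0.11 j7 -0.374
```

```bash
python3 -m creep '[{"xyz":[0,0,-0.005],"twist":-1},{"xyz":[0,0,-0.006],"twist":-1},{"xyz":[0,0,-0.006],"twist":-1},{"xyz":[0,0,-0.006],"twist":-1},{"xyz":[0,0,-0.006],"twist":-1},{"xyz":[0,0,-0.006],"twist":-1},{"xyz":[0,0,-0.006],"twist":-1},{"xyz":[0,0,-0.006],"twist":-1},{"xyz":[0,0,-0.006],"twist":-1},{"xyz":[0,0,-0.003],"twist":-1}]'
python3 -m creep '[{"xyz":[0,0,-0.004],"twist":1},{"xyz":[0,0,-0.006],"twist":1},{"xyz":[0,0,-0.006],"twist":1},{"xyz":[0,0,-0.006],"twist":1},{"xyz":[0,0,-0.006],"twist":1},{"xyz":[0,0,-0.006],"twist":1},{"xyz":[0,0,-0.006],"twist":1},{"xyz":[0,0,-0.006],"twist":1},{"xyz":[0,0,-0.006],"twist":1},{"xyz":[0,0,-0.003],"twist":1}]'
python3 - <<'E'
from h import *
o=robot.observe();print(o['contact_force'],o['wrist_torque']);togo()
s=robot.snapshot("side"); cv2.imwrite("pics/s1.png",cv2.resize(s["image"][170:290,190:320,::-1],None,fx=5,fy=5,interpolation=cv2.INTER_CUBIC))
E
```

```text
clock: 23.13
tcp_pos: [0.6253, -0.0378, 0.2612]
eef_rot: [-0.001, 0.539, 0.842, -0.001]
contact_force: [-0.8, -0.5, -9.1]
gripper_width: 0.0136
clock: 23.97
tcp_pos: [0.6257, -0.0365, 0.263]
eef_rot: [-0.001, 0.796, 0.605, -0.0]
contact_force: [2.8, 1.3, -10.5]
gripper_width: 0.0132
[  2.7706   1.3183 -10.4675] [ 0.5766 -0.745   0.2124]
grasp now [ 0.6254 -0.0363  0.0995] xang 74.5 tilt 0.11 j7 -0.373
```

View pics/s1.png

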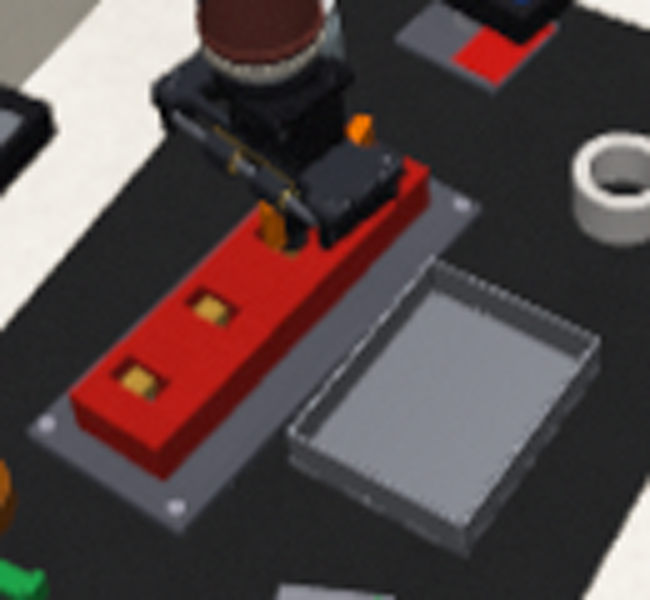

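The block is still seated (crop pixel ~250,300), and the orange grip is rising with the fingers. I carry on twisting.

```bash
python3 -m creep '[{"xyz":[0,0,-0.005],"twist":-1},{"xyz":[0,0,-0.006],"twist":-1},{"xyz":[0,0,-0.006],"twist":-1},{"xyz":[0,0,-0.006],"twist":-1},{"xyz":[0,0,-0.006],"twist":-1},{"xyz":[0,0,-0.006],"twist":-1},{"xyz":[0,0,-0.006],"twist":-1},{"xyz":[0,0,-0.006],"twist":-1},{"xyz":[0,0,-0.006],"twist":-1},{"xyz":[0,0,-0.003],"twist":-1}]'
python3 -m creep '[{"xyz":[0,0,-0.005],"twist":1},{"xyz":[0,0,-0.006],"twist":1},{"xyz":[0,0,-0.006],"twist":1},{"xyz":[0,0,-0.006],"twist":1},{"xyz":[0,0,-0.006],"twist":1},{"xyz":[0,0,-0.006],"twist":1},{"xyz":[0,0,-0.006],"twist":1},{"xyz":[0,0,-0.006],"twist":1},{"xyz":[0,0,-0.006],"twist":1},{"xyz":[0,0,-0.003],"twist":1}]'
python3 -m creep '[{"xyz":[0,0,-0.005],"twist":-1},{"xyz":[0,0,-0.006],"twist":-1},{"xyz":[0,0,-0.006],"twist":-1},{"xyz":[0,0,-0.006],"twist":-1},{"xyz":[0,0,-0.006],"twist":-1},{"xyz":[0,0,-0.006],"twist":-1},{"xyz":[0,0,-0.006],"twist":-1},{"xyz":[0,0,-0.006],"twist":-1},{"xyz":[0,0,-0.006],"twist":-1},{"xyz":[0,0,-0.003],"twist":-1}]'
python3 -m creep '[{"xyz":[0,0,-0.005],"twist":1},{"xyz":[0,0,-0.006],"twist":1},{"xyz":[0,0,-0.006],"twist":1},{"xyz":[0,0,-0.006],"twist":1},{"xyz":[0,0,-0.006],"twist":1},{"xyz":[0,0,-0.006],"twist":1},{"xyz":[0,0,-0.006],"twist":1},{"xyz":[0,0,-0.006],"twist":1},{"xyz":[0,0,-0.006],"twist":1},{"xyz":[0,0,-0.003],"twist":1}]'
python3 -c "
from h import *
o=robot.observe();print(o['contact_force'],o['wrist_torque']);togo()"
```

```text
clock: 24.85
tcp_pos: [0.6252, -0.0378, 0.2646]
eef_rot: [-0.001, 0.538, 0.843, -0.001]
contact_force: [0.1, -0.3, -9.3]
gripper_width: 0.0139
clock: 25.68
tcp_pos: [0.6256, -0.0369, 0.2664]
eef_rot: [-0.001, 0.796, 0.606, -0.0]
contact_force: [2.1, 1.4, -10.5]
gripper_width: 0.0134
clock: 26.52
tcp_pos: [0.6253, -0.0378, 0.268]
eef_rot: [-0.001, 0.538, 0.843, -0.001]
contact_force: [-0.5, 0.2, -8.3]
gripper_width: 0.014
clock: 27.35
tcp_pos: [0.6256, -0.0373, 0.2698]
eef_rot: [-0.001, 0.796, 0.606, -0.001]
contact_force: [2.2, 0.4, -10.5]
gripper_width: 0.0135
[  2.2191   0.3967 -10.4821] [ 0.2631 -0.6747  0.238 ]
grasp now [ 0.6253 -0.0373  0.1063] xang 74.56 tilt 0.1 j7 -0.37
```

```bash
python3 -m creep '[{"xyz":[0,0,-0.005],"twist":-1},{"xyz":[0,0,-0.006],"twist":-1},{"xyz":[0,0,-0.006],"twist":-1},{"xyz":[0,0,-0.006],"twist":-1},{"xyz":[0,0,-0.006],"twist":-1},{"xyz":[0,0,-0.006],"twist":-1},{"xyz":[0,0,-0.006],"twist":-1},{"xyz":[0,0,-0.006],"twist":-1},{"xyz":[0,0,-0.006],"twist":-1},{"xyz":[0,0,-0.003],"twist":-1}]'
python3 -m creep '[{"xyz":[0,0,-0.005],"twist":1},{"xyz":[0,0,-0.006],"twist":1},{"xyz":[0,0,-0.006],"twist":1},{"xyz":[0,0,-0.006],"twist":1},{"xyz":[0,0,-0.006],"twist":1},{"xyz":[0,0,-0.006],"twist":1},{"xyz":[0,0,-0.006],"twist":1},{"xyz":[0,0,-0.006],"twist":1},{"xyz":[0,0,-0.006],"twist":1},{"xyz":[0,0,-0.003],"twist":1}]'
python3 -m creep '[{"xyz":[0,0,-0.005],"twist":-1},{"xyz":[0,0,-0.006],"twist":-1},{"xyz":[0,0,-0.006],"twist":-1},{"xyz":[0,0,-0.006],"twist":-1},{"xyz":[0,0,-0.006],"twist":-1},{"xyz":[0,0,-0.006],"twist":-1},{"xyz":[0,0,-0.006],"twist":-1},{"xyz":[0,0,-0.006],"twist":-1},{"xyz":[0,0,-0.006],"twist":-1},{"xyz":[0,0,-0.003],"twist":-1}]'
python3 -m creep '[{"xyz":[0,0,-0.005],"twist":1},{"xyz":[0,0,-0.006],"twist":1},{"xyz":[0,0,-0.006],"twist":1},{"xyz":[0,0,-0.006],"twist":1},{"xyz":[0,0,-0.006],"twist":1},{"xyz":[0,0,-0.006],"twist":1},{"xyz":[0,0,-0.006],"twist":1},{"xyz":[0,0,-0.006],"twist":1},{"xyz":[0,0,-0.006],"twist":1},{"xyz":[0,0,-0.003],"twist":1}]'
python3 -c "
from h import *
o=robot.observe();print(o['contact_force'],o['wrist_torque']);togo()"
```

```text
clock: 28.18
tcp_pos: [0.6252, -0.0378, 0.2714]
eef_rot: [-0.001, 0.538, 0.843, -0.001]
contact_force: [-0.2, 0.2, -9.1]
gripper_width: 0.0132
clock: 29.02
tcp_pos: [0.6255, -0.0376, 0.273]
eef_rot: [-0.0, 0.796, 0.606, -0.001]
contact_force: [1.6, -0.7, -10.4]
gripper_width: 0.0135
clock: 29.85
tcp_pos: [0.6261, -0.0375, 0.2765]
eef_rot: [0.0, 0.538, 0.843, 0.0]
contact_force: [-0.5, -0.1, -1.5]
gripper_width: 0.0138
clock: 30.68
tcp_pos: [0.6261, -0.0374, 0.2782]
eef_rot: [0.0, 0.796, 0.606, 0.0]
contact_force: [-0.7, -0.9, -0.2]
gripper_width: 0.0136
[-0.7399 -0.9026 -0.2378] [-0.021  -0.0669 -0.0039]
grasp now [ 0.6262 -0.0375  0.1147] xang 74.53 tilt 0.04 j7 -0.368
```

```bash
python3 -m creep '[{"xyz":[0,0,-0.2],"twist":0},{"xyz":[0,0,-0.4],"twist":0},{"xyz":[0,0,-0.4],"twist":0},{"xyz":[0,0,-0.4],"twist":0},{"xyz":[0,0,-0.4],"twist":0},{"xyz":[0,0,-0.3],"twist":0},{"xyz":[0,0,-0.2],"twist":0},{"xyz":[0,0,0],"twist":0},{"xyz":[0,0,0],"twist":0},{"xyz":[0,0,0],"twist":0}]'
cat >> h.py <<'E'
def tray(s,c=None,fn=None):
    W=cloud(s); z=W[...,2]
    if c is None:
        c=robot.landmark_of("tray",s)[0]; print(c); c=c["at"]
    m=(np.hypot(W[...,0]-c[0],W[...,1]-c[1])<.135)&(z>.036)&(z<.043)
    m[:, :]=m
    p=W[m][:,:2]
    print(len(p),cv2.minAreaRect((p*1000).astype(np.float32)))
    return p
E
python3 - <<'E'
from h import *
togo()
s=robot.snapshot("top"); cv2.imwrite("pics/t2.png",s["image"][:,:,::-1])
p=tray(s)
T=tcpT(); w=robot.snapshot("wrist"); w["pose"]=T@w["mount"]; cv2.imwrite("pics/w4.png",w["image"][:,:,::-1])
p=tray(w)
E
```

```text
clock: 31.52
tcp_pos: [0.6258, -0.0373, 0.346]
eef_rot: [-0.0, 0.795, 0.606, -0.0]
contact_force: [-0.7, 0.6, -1.2]
gripper_width: 0.0136
grasp now [ 0.6256 -0.0373  0.1825] xang 74.64 tilt 0.06 j7 -0.352
{'at': [0.4669, 0.0134, 0.0026], 'p': 0.63}
108 ((490.135009765625, 70.06610107421875), (206.1400604248047, 94.60108947753906), 3.9903981685638428)
{'at': [0.4678, 0.018, 0.0004], 'p': 0.64}
2717 ((466.9732666015625, 14.048225402832031), (188.38690185546875, 151.18772888183594), 85.6953125)
```

View pics/t2.png

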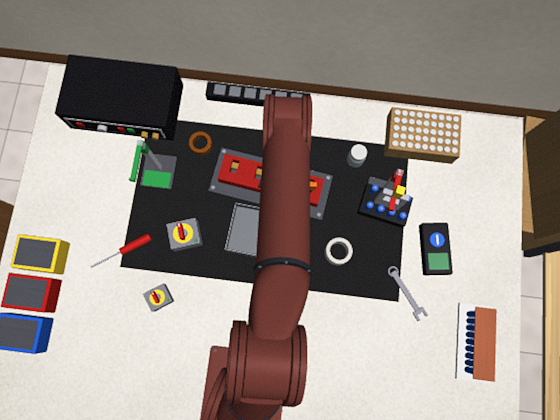

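View pics/w4.png

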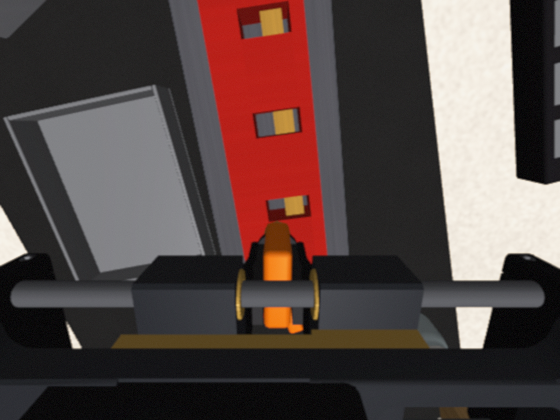

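Run:
```python
from h import *
togo((.4704,.059,.1825),74.6)
```

```text
grasp now [ 0.6257 -0.0372  0.1825] xang 74.64 tilt 0.06 j7 -0.352
shift total units [ 1.7226 -5.8418  0.0075] per row/10 [ 0.1723 -0.5842  0.0008]
twist units total 0.01082940694233514 per row 0.0010829406942335141
```

```bash
python3 -m creep '[{"xyz":[0.1,-0.3,0],"twist":0},{"xyz":[0.19,-0.65,0],"twist":0},{"xyz":[0.19,-0.65,0],"twist":0},{"xyz":[0.19,-0.65,0],"twist":0},{"xyz":[0.19,-0.65,0],"twist":0},{"xyz":[0.19,-0.65,0],"twist":0},{"xyz":[0.19,-0.65,0],"twist":0},{"xyz":[0.19,-0.65,0],"twist":0},{"xyz":[0.19,-0.65,0],"twist":0},{"xyz":[0.1,-0.35,0],"twist":0}]'
python3 -m creep '[{"xyz":[0,0,0.5],"twist":0},{"xyz":[0,0,0.5],"twist":0},{"xyz":[0,0,0.5],"twist":0},{"xyz":[0,0,0.5],"twist":0},{"xyz":[0,0,0.5],"twist":0},{"xyz":[0,0,0.4],"twist":0},{"xyz":[0,0,0.4],"twist":0},{"xyz":[0,0,0.2],"twist":0},{"xyz":[0,0,0.1],"twist":0},{"xyz":[0,0,0],"twist":0}]'
python3 - <<'E'
from h import *
togo((.4704,.059,.0705),74.6); print(robot.observe()["contact_force"])
T=tcpT(); w=robot.snapshot("wrist"); w["pose"]=T@w["mount"]; cv2.imwrite("pics/w5.png",w["image"][:,:,::-1])
E
```

```text
clock: 32.55
tcp_pos: [0.4683, 0.0605, 0.3466]
eef_rot: [-0.0, 0.795, 0.607, -0.0]
contact_force: [1.1, 0.2, -0.8]
gripper_width: 0.0138
clock: 33.38
tcp_pos: [0.4703, 0.0589, 0.2384]
eef_rot: [-0.0, 0.795, 0.606, -0.0]
contact_force: [-0.1, -0.2, 0.0]
gripper_width: 0.0137
grasp now [0.4702 0.0589 0.0749] xang 74.64 tilt 0.05 j7 -0.549
shift total units [0.0038 0.0075 0.1451] per row/10 [0.0004 0.0008 0.0145]
twist units total 0.009707158730542176 per row 0.0009707158730542176
[-0.1467 -0.248   0.0491]
```

View pics/w5.png

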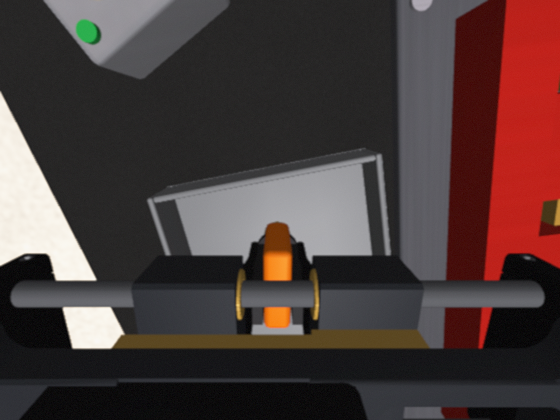

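```bash
python3 -m creep '[{"xyz":[0,0,0.03],"twist":0},{"xyz":[0,0,0.03],"twist":0},{"xyz":[0,0,0.03],"twist":0},{"xyz":[0,0,0.03],"twist":0},{"xyz":[0,0,0.03],"twist":0},{"xyz":[0,0,0.03],"twist":0},{"xyz":[0,0,0.03],"twist":0},{"xyz":[0,0,0.02],"twist":0},{"xyz":[0,0,0],"twist":0},{"xyz":[0,0,0],"twist":0}]'
```

```text
clock: 34.27
tcp_pos: [0.4705, 0.059, 0.2318]
eef_rot: [-0.0, 0.795, 0.606, -0.0]
contact_force: [-0.7, 0.9, -0.8]
gripper_width: 0.0139
```

```bash
python3 -m creep '[{"xyz":[0,0,0.02],"twist":0},{"xyz":[0,0,0.02],"twist":0},{"xyz":[0,0,0.02],"twist":0},{"xyz":[0,0,0.02],"twist":0},{"xyz":[0,0,0.02],"twist":0},{"xyz":[0,0,0],"twist":0},{"xyz":[0,0,0],"twist":0},{"xyz":[0,0,0],"twist":0},{"xyz":[0,0,0],"twist":0},{"xyz":[0,0,0],"twist":0}]'
```

```text
clock: 35.1
tcp_pos: [0.4708, 0.0593, 0.2312]
eef_rot: [0.001, 0.795, 0.606, 0.0]
contact_force: [-11.2, -2.3, 30.9]
gripper_width: 0.0135
```

```bash
python3 -m creep '[{"xyz":[0,0,-0.04],"twist":0},{"xyz":[0,0,-0.04],"twist":0},{"xyz":[0,0,-0.01],"twist":0},{"xyz":[0,0,0],"twist":0},{"xyz":[0,0,0],"twist":0},{"xyz":[0,0,0],"twist":0},{"xyz":[0,0,0],"twist":0},{"xyz":[0,0,0],"twist":0},{"xyz":[0,0,0],"twist":0},{"xyz":[0,0,0],"twist":0}]'
python3 -m creep '[{"xyz":[0,0,0],"twist":0},{"xyz":[0,0,0],"twist":0},{"xyz":[0,0,0],"twist":0},{"xyz":[0,0,0],"twist":0},{"xyz":[0,0,0],"twist":0},{"xyz":[0,0,0],"twist":0},{"xyz":[0,0,0],"twist":0},{"xyz":[0,0,0],"twist":0},{"xyz":[0,0,0],"twist":0},{"xyz":[0,0,0],"twist":0}]' 0
python3 -m creep '[{"xyz":[0,0,-0.2],"twist":0},{"xyz":[0,0,-0.4],"twist":0},{"xyz":[0,0,-0.6],"twist":0},{"xyz":[0,0,-0.6],"twist":0},{"xyz":[0,0,-0.6],"twist":0},{"xyz":[0,0,-0.6],"twist":0},{"xyz":[0,0,-0.6],"twist":0},{"xyz":[0,0,-0.6],"twist":0},{"xyz":[0,0,-0.6],"twist":0},{"xyz":[0,0,-0.4],"twist":0}]'
python3 - <<'E'
from h import *
T=tcpT(); w=robot.snapshot("wrist"); w["pose"]=T@w["mount"]; cv2.imwrite("pics/w6.png",w["image"][:,:,::-1])
p=tray(w); togo()
plan((.6145,-.117,.22),90,10)
E
```

```text
clock: 35.93
tcp_pos: [0.4704, 0.059, 0.2314]
eef_rot: [-0.0, 0.795, 0.606, -0.0]
contact_force: [0.2, 0.5, -0.9]
gripper_width: 0.0136
clock: 36.77
tcp_pos: [0.4705, 0.059, 0.2315]
eef_rot: [-0.0, 0.795, 0.606, 0.0]
contact_force: [0.6, -0.2, 0.0]
gripper_width: 0.0438
clock: 37.6
tcp_pos: [0.4706, 0.0591, 0.3898]
eef_rot: [0.001, 0.795, 0.606, 0.001]
contact_force: [0.4, 0.2, 1.1]
gripper_width: 0.0433Traceback (most recent call last):
  File "<stdin>", line 3, in <module>
  File "h.py", line 45, in tray
    c=robot.landmark_of("tray",s)[0]; print(c); c=c["at"]
      ~~~~~~~~~~~~~~~~~~~~~~~~~~~^^^
IndexError: list index out of range
```

View pics/w6.png

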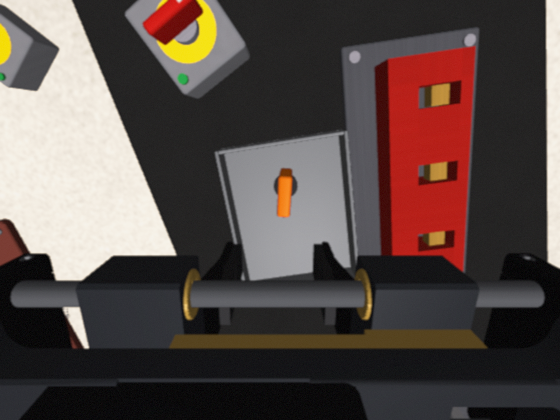

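Run:
```python
from h import *
togo();plan((.6145,-.117,.226),96,10)
```

```text
grasp now [0.4715 0.0592 0.2262] xang 74.64 tilt 0.21 j7 -0.485
[-0.44, 0.62, 0.0] -0.53
[-0.46, 0.6, 0.0] -0.53
[-0.48, 0.58, 0.0] -0.53
[-0.51, 0.56, 0.0] -0.53
[-0.53, 0.54, 0.0] -0.53
[-0.55, 0.52, 0.0] -0.53
[-0.57, 0.5, 0.0] -0.53
[-0.58, 0.48, 0.0] -0.53
[-0.6, 0.46, 0.0] -0.53
[-0.62, 0.44, 0.0] -0.53
```

```bash
python3 -m creep '[{"xyz":[-0.44,0.62,0],"twist":-0.53},{"xyz":[-0.46,0.6,0],"twist":-0.53},{"xyz":[-0.48,0.58,0],"twist":-0.53},{"xyz":[-0.51,0.56,0],"twist":-0.53},{"xyz":[-0.53,0.54,0],"twist":-0.53},{"xyz":[-0.55,0.52,0],"twist":-0.53},{"xyz":[-0.57,0.5,0],"twist":-0.53},{"xyz":[-0.58,0.48,0],"twist":-0.53},{"xyz":[-0.6,0.46,0],"twist":-0.53},{"xyz":[-0.62,0.44,0],"twist":-0.53}]'
python3 - <<'E'
from h import *
T=tcpT(); s=robot.snapshot("wrist"); s["pose"]=T@s["mount"]
cv2.imwrite("pics/w7.png",s["image"][:,:,::-1])
W=cloud(s); z=W[...,2]
for x,y in((.6145,-.117),):
    m=(np.hypot(W[...,0]-x,W[...,1]-y)<.035)&(z>.1)&(z<.116)
    if m.sum()>5: print(m.sum(),cv2.minAreaRect((W[m][:,:2]*1000).astype(np.float32)))
for n in ["plug0_grip"]: print(n,robot.landmark_of(n,s)[:2])
togo()
E
```

```text
clock: 38.53
tcp_pos: [0.6136, -0.1184, 0.386]
eef_rot: [-0.001, 0.669, 0.743, -0.0]
contact_force: [0.1, -0.4, -0.3]
gripper_width: 0.0434
676 ((615.1803588867188, -116.53993225097656), (13.279022216796875, 43.63499069213867), 5.677493095397949)
plug0_grip [{'at': [0.6163, -0.1166, 0.0897], 'p': 0.79}]
grasp now [ 0.6137 -0.1213  0.2219] xang 95.68 tilt 0.13 j7 0.166
```

View pics/w7.png

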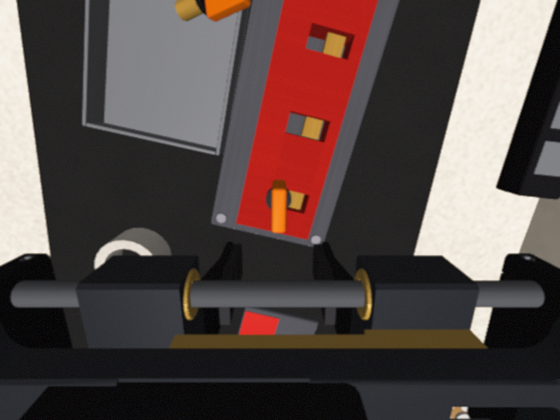

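Run:
```python
from h import *
s=robot.snapshot("side"); cv2.imwrite("pics/s2.png",cv2.resize(s["image"][170:310,190:350,::-1],None,fx=4.5,fy=4.5,interpolation=cv2.INTER_CUBIC))
s=robot.snapshot("top"); cv2.imwrite("pics/t3.png",cv2.resize(s["image"][130:280,190:350,::-1],None,fx=4.5,fy=4,interpolation=cv2.INTER_CUBIC))
for n in ("tray","plug1_grip"): print(robot.landmark_of(n,s))
```

```text
[{'at': [0.477, 0.0232, 0.0045], 'p': 0.93}]
[{'at': [0.5475, 0.081, 0.0447], 'p': 0.63}]
```

View pics/s2.png

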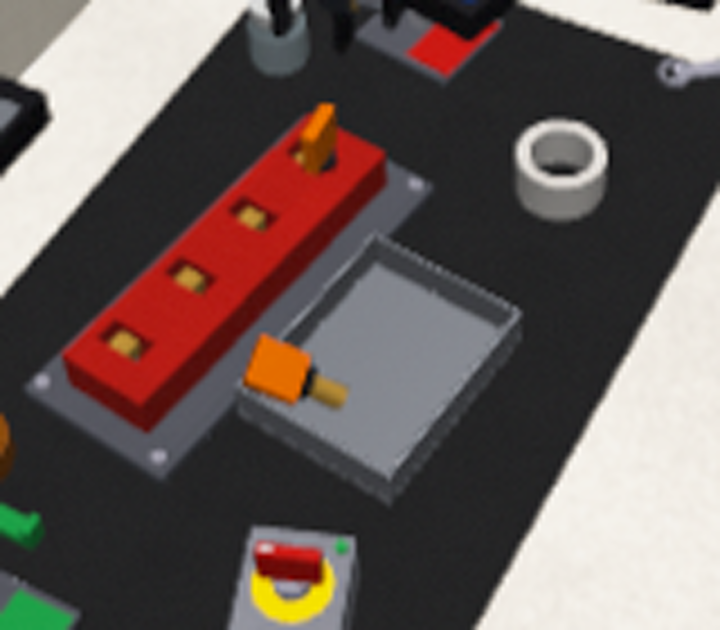

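View pics/t3.png

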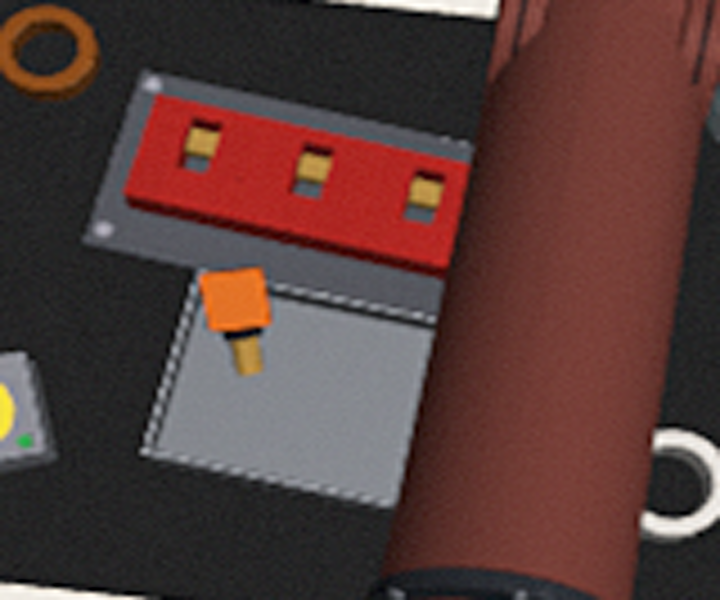

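The tray was knocked to about (0.477, 0.023). plug1 toppled and now leans over the tray's +x wall (side crop pixel 280,370), so I'll re-seat it after plug0. Plug0 comes next.

Run:
```python
from h import *
togo((.6152,-.1165,.09),95.7)
```

```text
grasp now [ 0.6127 -0.1164  0.2234] xang 95.87 tilt 0.07 j7 0.163
shift total units [-0.0158  0.0879  4.4451] per row/10 [-0.0016  0.0088  0.4445]
twist units total 0.04342783399378902 per row 0.004342783399378903
```

```bash
python3 -m creep '[{"xyz":[0,0.015,0.5],"twist":0},{"xyz":[0,0.015,0.5],"twist":0},{"xyz":[0,0.015,0.5],"twist":0},{"xyz":[0,0.015,0.5],"twist":0},{"xyz":[0,0.014,0.5],"twist":0},{"xyz":[0,0.014,0.5],"twist":0},{"xyz":[0,0,0.5],"twist":0},{"xyz":[0,0,0.5],"twist":0},{"xyz":[0,0,0.3],"twist":0},{"xyz":[0,0,0.15],"twist":0}]' 0
python3 -m creep '[{"xyz":[0,0,0],"twist":0},{"xyz":[0,0,0],"twist":0},{"xyz":[0,0,0],"twist":0},{"xyz":[0,0,0],"twist":0},{"xyz":[0,0,0],"twist":0},{"xyz":[0,0,0],"twist":0},{"xyz":[0,0,0],"twist":0},{"xyz":[0,0,0],"twist":0},{"xyz":[0,0,0],"twist":0},{"xyz":[0,0,0],"twist":0}]' 1 50
python3 -c "
from h import *
o=robot.observe();print(o['contact_force'],o['wrist_torque']);togo()"
```

```text
clock: 39.67
tcp_pos: [0.6152, -0.1164, 0.2528]
eef_rot: [-0.001, 0.67, 0.742, -0.0]
contact_force: [0.1, 0.1, 0.2]
gripper_width: 0.0438
clock: 40.5
tcp_pos: [0.6151, -0.1176, 0.2546]
eef_rot: [-0.001, 0.67, 0.742, -0.001]
contact_force: [-7.0, -0.2, 7.1]
gripper_width: 0.0137
[-6.9612 -0.2292  7.1431] [-0.0616  1.5817 -0.0818]
grasp now [ 0.6147 -0.1176  0.0911] xang 95.81 tilt 0.13 j7 0.137
```

```bash
python3 -m creep '[{"xyz":[0,0,-0.006],"twist":1},{"xyz":[0,0,-0.008],"twist":1},{"xyz":[0,0,-0.008],"twist":1},{"xyz":[0,0,-0.008],"twist":1},{"xyz":[0,0,-0.008],"twist":1},{"xyz":[0,0,-0.008],"twist":1},{"xyz":[0,0,-0.008],"twist":1},{"xyz":[0,0,-0.008],"twist":1},{"xyz":[0,0,-0.008],"twist":1},{"xyz":[0,0,-0.006],"twist":1}]'
python3 -m creep '[{"xyz":[0,0,-0.005],"twist":-1},{"xyz":[0,0,-0.006],"twist":-1},{"xyz":[0,0,-0.006],"twist":-1},{"xyz":[0,0,-0.006],"twist":-1},{"xyz":[0,0,-0.006],"twist":-1},{"xyz":[0,0,-0.006],"twist":-1},{"xyz":[0,0,-0.006],"twist":-1},{"xyz":[0,0,-0.006],"twist":-1},{"xyz":[0,0,-0.006],"twist":-1},{"xyz":[0,0,-0.003],"twist":-1}]'
python3 -c "
from h import *
o=robot.observe();print(o['contact_force'],o['wrist_torque']);togo()"
```

```text
clock: 41.33
tcp_pos: [0.6149, -0.1168, 0.2552]
eef_rot: [-0.001, 0.884, 0.467, -0.001]
contact_force: [-2.6, 1.7, -5.8]
gripper_width: 0.0137
clock: 42.17
tcp_pos: [0.615, -0.1183, 0.2566]
eef_rot: [-0.001, 0.669, 0.743, -0.001]
contact_force: [-1.0, -2.1, -8.6]
gripper_width: 0.0139
[-0.9629 -2.1425 -8.6402] [-0.7668 -0.04   -0.1796]
grasp now [ 0.6145 -0.1184  0.0931] xang 95.96 tilt 0.17 j7 0.142
```

```bash
python3 -m creep '[{"xyz":[0,0,-0.005],"twist":1},{"xyz":[0,0,-0.006],"twist":1},{"xyz":[0,0,-0.006],"twist":1},{"xyz":[0,0,-0.006],"twist":1},{"xyz":[0,0,-0.006],"twist":1},{"xyz":[0,0,-0.006],"twist":1},{"xyz":[0,0,-0.006],"twist":1},{"xyz":[0,0,-0.006],"twist":1},{"xyz":[0,0,-0.006],"twist":1},{"xyz":[0,0,-0.003],"twist":1}]'
python3 -m creep '[{"xyz":[0,0,-0.005],"twist":-1},{"xyz":[0,0,-0.006],"twist":-1},{"xyz":[0,0,-0.006],"twist":-1},{"xyz":[0,0,-0.006],"twist":-1},{"xyz":[0,0,-0.006],"twist":-1},{"xyz":[0,0,-0.006],"twist":-1},{"xyz":[0,0,-0.006],"twist":-1},{"xyz":[0,0,-0.006],"twist":-1},{"xyz":[0,0,-0.006],"twist":-1},{"xyz":[0,0,-0.003],"twist":-1}]'
python3 -m creep '[{"xyz":[0,0,-0.005],"twist":1},{"xyz":[0,0,-0.006],"twist":1},{"xyz":[0,0,-0.006],"twist":1},{"xyz":[0,0,-0.006],"twist":1},{"xyz":[0,0,-0.006],"twist":1},{"xyz":[0,0,-0.006],"twist":1},{"xyz":[0,0,-0.006],"twist":1},{"xyz":[0,0,-0.006],"twist":1},{"xyz":[0,0,-0.006],"twist":1},{"xyz":[0,0,-0.003],"twist":1}]'
python3 -m creep '[{"xyz":[0,0,-0.005],"twist":-1},{"xyz":[0,0,-0.006],"twist":-1},{"xyz":[0,0,-0.006],"twist":-1},{"xyz":[0,0,-0.006],"twist":-1},{"xyz":[0,0,-0.006],"twist":-1},{"xyz":[0,0,-0.006],"twist":-1},{"xyz":[0,0,-0.006],"twist":-1},{"xyz":[0,0,-0.006],"twist":-1},{"xyz":[0,0,-0.006],"twist":-1},{"xyz":[0,0,-0.003],"twist":-1}]'
python3 -c "
from h import *
o=robot.observe();print(o['contact_force'],o['wrist_torque']);togo()"
```

```text
clock: 43.0
tcp_pos: [0.6149, -0.1168, 0.258]
eef_rot: [-0.001, 0.884, 0.467, -0.001]
contact_force: [-0.4, 1.4, -7.1]
gripper_width: 0.0136
clock: 43.83
tcp_pos: [0.615, -0.1183, 0.2597]
eef_rot: [-0.001, 0.669, 0.743, -0.001]
contact_force: [0.4, -3.1, -8.9]
gripper_width: 0.0133
clock: 44.67
tcp_pos: [0.615, -0.1169, 0.2614]
eef_rot: [-0.001, 0.884, 0.467, -0.001]
contact_force: [-0.5, 0.9, -8.5]
gripper_width: 0.0136
clock: 45.5
tcp_pos: [0.615, -0.1182, 0.2631]
eef_rot: [-0.001, 0.669, 0.743, -0.001]
contact_force: [0.8, -2.9, -9.5]
gripper_width: 0.0137
[ 0.7918 -2.8786 -9.4575] [-0.8105 -0.1703 -0.2315]
grasp now [ 0.6145 -0.1183  0.0996] xang 95.97 tilt 0.17 j7 0.144
```

```bash
python3 -m creep '[{"xyz":[0,0,-0.005],"twist":1},{"xyz":[0,0,-0.006],"twist":1},{"xyz":[0,0,-0.007],"twist":1},{"xyz":[0,0,-0.007],"twist":1},{"xyz":[0,0,-0.007],"twist":1},{"xyz":[0,0,-0.007],"twist":1},{"xyz":[0,0,-0.007],"twist":1},{"xyz":[0,0,-0.006],"twist":1},{"xyz":[0,0,-0.006],"twist":1},{"xyz":[0,0,-0.003],"twist":1}]'
python3 -m creep '[{"xyz":[0,0,-0.005],"twist":-1},{"xyz":[0,0,-0.006],"twist":-1},{"xyz":[0,0,-0.006],"twist":-1},{"xyz":[0,0,-0.006],"twist":-1},{"xyz":[0,0,-0.006],"twist":-1},{"xyz":[0,0,-0.006],"twist":-1},{"xyz":[0,0,-0.006],"twist":-1},{"xyz":[0,0,-0.006],"twist":-1},{"xyz":[0,0,-0.006],"twist":-1},{"xyz":[0,0,-0.003],"twist":-1}]'
python3 -m creep '[{"xyz":[0,0,-0.005],"twist":1},{"xyz":[0,0,-0.006],"twist":1},{"xyz":[0,0,-0.006],"twist":1},{"xyz":[0,0,-0.006],"twist":1},{"xyz":[0,0,-0.006],"twist":1},{"xyz":[0,0,-0.006],"twist":1},{"xyz":[0,0,-0.006],"twist":1},{"xyz":[0,0,-0.006],"twist":1},{"xyz":[0,0,-0.006],"twist":1},{"xyz":[0,0,-0.003],"twist":1}]'
python3 -m creep '[{"xyz":[0,0,-0.005],"twist":-1},{"xyz":[0,0,-0.006],"twist":-1},{"xyz":[0,0,-0.006],"twist":-1},{"xyz":[0,0,-0.006],"twist":-1},{"xyz":[0,0,-0.006],"twist":-1},{"xyz":[0,0,-0.006],"twist":-1},{"xyz":[0,0,-0.006],"twist":-1},{"xyz":[0,0,-0.006],"twist":-1},{"xyz":[0,0,-0.006],"twist":-1},{"xyz":[0,0,-0.003],"twist":-1}]'
python3 -c "
from h import *
o=robot.observe();print(o['contact_force'],o['wrist_torque']);togo()"
```

```text
clock: 46.33
tcp_pos: [0.615, -0.1169, 0.2648]
eef_rot: [-0.001, 0.884, 0.467, -0.001]
contact_force: [-1.0, 0.5, -9.2]
gripper_width: 0.0134
clock: 47.17
tcp_pos: [0.615, -0.1181, 0.2666]
eef_rot: [-0.001, 0.669, 0.743, -0.001]
contact_force: [0.9, -2.2, -9.2]
gripper_width: 0.0137
clock: 48.0
tcp_pos: [0.6149, -0.1169, 0.2682]
eef_rot: [-0.001, 0.884, 0.467, -0.001]
contact_force: [-0.6, 0.7, -9.1]
gripper_width: 0.0136
clock: 48.83
tcp_pos: [0.615, -0.1178, 0.2699]
eef_rot: [-0.001, 0.669, 0.743, -0.001]
contact_force: [1.0, -1.6, -9.6]
gripper_width: 0.0135
[ 1.0164 -1.5769 -9.596 ] [-0.4298 -0.175  -0.1927]
grasp now [ 0.6146 -0.1178  0.1064] xang 95.99 tilt 0.17 j7 0.146
```

```bash
python3 -m creep '[{"xyz":[0,0,-0.005],"twist":1},{"xyz":[0,0,-0.006],"twist":1},{"xyz":[0,0,-0.006],"twist":1},{"xyz":[0,0,-0.006],"twist":1},{"xyz":[0,0,-0.006],"twist":1},{"xyz":[0,0,-0.006],"twist":1},{"xyz":[0,0,-0.006],"twist":1},{"xyz":[0,0,-0.006],"twist":1},{"xyz":[0,0,-0.006],"twist":1},{"xyz":[0,0,-0.003],"twist":1}]'
python3 -m creep '[{"xyz":[0,0,-0.005],"twist":-1},{"xyz":[0,0,-0.006],"twist":-1},{"xyz":[0,0,-0.006],"twist":-1},{"xyz":[0,0,-0.006],"twist":-1},{"xyz":[0,0,-0.006],"twist":-1},{"xyz":[0,0,-0.006],"twist":-1},{"xyz":[0,0,-0.006],"twist":-1},{"xyz":[0,0,-0.006],"twist":-1},{"xyz":[0,0,-0.006],"twist":-1},{"xyz":[0,0,-0.003],"twist":-1}]'
python3 -m creep '[{"xyz":[0,0,-0.005],"twist":1},{"xyz":[0,0,-0.006],"twist":1},{"xyz":[0,0,-0.006],"twist":1},{"xyz":[0,0,-0.006],"twist":1},{"xyz":[0,0,-0.006],"twist":1},{"xyz":[0,0,-0.006],"twist":1},{"xyz":[0,0,-0.006],"twist":1},{"xyz":[0,0,-0.006],"twist":1},{"xyz":[0,0,-0.006],"twist":1},{"xyz":[0,0,-0.003],"twist":1}]'
python3 -m creep '[{"xyz":[0,0,-0.005],"twist":-1},{"xyz":[0,0,-0.006],"twist":-1},{"xyz":[0,0,-0.006],"twist":-1},{"xyz":[0,0,-0.006],"twist":-1},{"xyz":[0,0,-0.006],"twist":-1},{"xyz":[0,0,-0.006],"twist":-1},{"xyz":[0,0,-0.006],"twist":-1},{"xyz":[0,0,-0.006],"twist":-1},{"xyz":[0,0,-0.006],"twist":-1},{"xyz":[0,0,-0.003],"twist":-1}]'
python3 -c "
from h import *
o=robot.observe();print(o['contact_force'],o['wrist_torque']);togo()"
```

```text
clock: 49.67
tcp_pos: [0.6149, -0.1169, 0.2715]
eef_rot: [-0.001, 0.884, 0.467, -0.001]
contact_force: [-0.3, 0.3, -9.2]
gripper_width: 0.0136
clock: 50.5
tcp_pos: [0.6151, -0.1174, 0.2732]
eef_rot: [-0.001, 0.669, 0.743, -0.001]
contact_force: [0.5, 0.7, -11.1]
gripper_width: 0.0139
clock: 51.33
tcp_pos: [0.6158, -0.1173, 0.2768]
eef_rot: [0.0, 0.884, 0.467, 0.0]
contact_force: [0.5, 0.2, -0.8]
gripper_width: 0.0135
clock: 52.17
tcp_pos: [0.6158, -0.1173, 0.2784]
eef_rot: [0.0, 0.669, 0.743, 0.0]
contact_force: [0.4, -0.1, -1.1]
gripper_width: 0.0133
[ 0.3847 -0.0729 -1.0947] [-0.0581 -0.1392  0.026 ]
grasp now [ 0.6158 -0.1173  0.1149] xang 96.03 tilt 0.01 j7 0.148
```

```bash
python3 -m creep '[{"xyz":[0,0,-0.3],"twist":0},{"xyz":[0,0,-0.5],"twist":0},{"xyz":[0,0,-0.5],"twist":0},{"xyz":[0,0,-0.5],"twist":0},{"xyz":[0,0,-0.5],"twist":0},{"xyz":[0,0,-0.4],"twist":0},{"xyz":[0,0,-0.2],"twist":0},{"xyz":[0,0,0],"twist":0},{"xyz":[0,0,0],"twist":0},{"xyz":[0,0,0],"twist":0}]'
python3 - <<'E'
from h import *
togo()
T=tcpT(); w=robot.snapshot("wrist"); w["pose"]=T@w["mount"]; cv2.imwrite("pics/w8.png",w["image"][:,:,::-1])
try: tray(w)
except Exception as e: print(e)
tray(w,(.477,.023))
s=robot.snapshot("top");print(robot.landmark_of("tray",s)); tray(s,(.477,.023))
E
```

```text
clock: 53.0
tcp_pos: [0.6156, -0.1173, 0.3643]
eef_rot: [-0.001, 0.67, 0.742, -0.0]
contact_force: [0.0, 0.9, -0.9]
gripper_width: 0.0132
grasp now [ 0.6154 -0.1172  0.2008] xang 95.82 tilt 0.08 j7 0.16
{'at': [0.4828, 0.0276, -0.0025], 'p': 0.79}
2326 ((477.9070739746094, -0.12352752685546875), (143.69752502441406, 150.76466369628906), 83.5239028930664)
2326 ((477.9070739746094, -0.12352752685546875), (143.69752502441406, 150.76466369628906), 83.5239028930664)
[{'at': [0.479, 0.0232, 0.0045], 'p': 0.83}]
256 ((499.6441345214844, 27.992286682128906), (172.8758544921875, 190.71214294433594), 83.61438751220703)
```

View pics/w8.png

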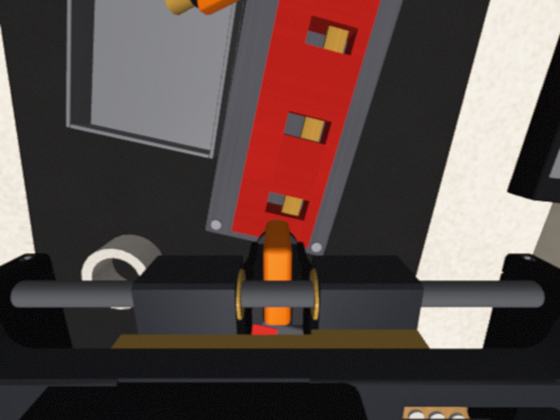

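Run:
```python
from h import *
togo((.4755,-.022,.069),96)
```

```text
grasp now [ 0.6155 -0.1172  0.201 ] xang 95.83 tilt 0.07 j7 0.16
shift total units [ 3.6301 -4.3163  4.4071] per row/10 [ 0.363  -0.4316  0.4407]
twist units total -0.04216013463749846 per row -0.004216013463749846
```

```bash
python3 -m creep '[{"xyz":[0.2,-0.23,0],"twist":0},{"xyz":[0.4,-0.48,0],"twist":0},{"xyz":[0.4,-0.48,0],"twist":0},{"xyz":[0.4,-0.48,0],"twist":0},{"xyz":[0.4,-0.48,0],"twist":0},{"xyz":[0.4,-0.48,0],"twist":0},{"xyz":[0.4,-0.48,0],"twist":0},{"xyz":[0.4,-0.48,0],"twist":0},{"xyz":[0.4,-0.48,0.2],"twist":0},{"xyz":[0.23,-0.25,0.2],"twist":0}]'
python3 -m creep '[{"xyz":[0,0,0.6],"twist":0},{"xyz":[0,0,0.6],"twist":0},{"xyz":[0,0,0.6],"twist":0},{"xyz":[0,0,0.6],"twist":0},{"xyz":[0,0,0.6],"twist":0},{"xyz":[0,0,0.4],"twist":0},{"xyz":[0,0,0.3],"twist":0},{"xyz":[0,0,0.15],"twist":0},{"xyz":[0,0,0.05],"twist":0},{"xyz":[0,0,0],"twist":0}]'
python3 - <<'E'
from h import *
togo((.4755,-.022,.069),96)
T=tcpT(); w=robot.snapshot("wrist"); w["pose"]=T@w["mount"]; cv2.imwrite("pics/w9.png",w["image"][:,:,::-1])
E
```

```text
clock: 54.03
tcp_pos: [0.4739, -0.0207, 0.3533]
eef_rot: [0.0, 0.67, 0.743, -0.0]
contact_force: [-0.2, -0.5, -1.7]
gripper_width: 0.0136
clock: 54.87
tcp_pos: [0.4758, -0.022, 0.2365]
eef_rot: [0.0, 0.67, 0.742, 0.0]
contact_force: [-0.7, -0.2, -1.8]
gripper_width: 0.0138
grasp now [ 0.4759 -0.022   0.073 ] xang 95.84 tilt 0.01 j7 -0.0
shift total units [ 0.0016 -0.0118  0.1323] per row/10 [ 0.0002 -0.0012  0.0132]
twist units total -0.04056403141193243 per row -0.004056403141193243
```

View pics/w9.png

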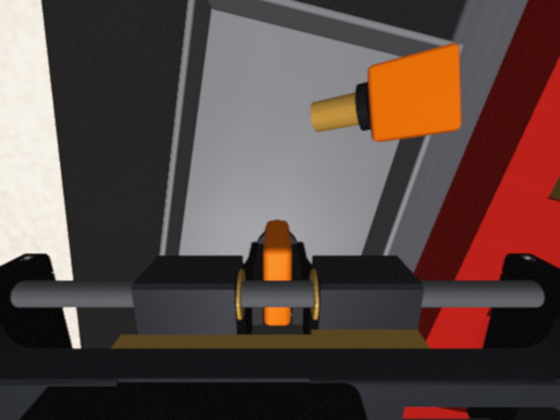

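```bash
python3 -m creep '[{"xyz":[0,0,0.03],"twist":0},{"xyz":[0,0,0.03],"twist":0},{"xyz":[0,0,0.03],"twist":0},{"xyz":[0,0,0.03],"twist":0},{"xyz":[0,0,0.02],"twist":0},{"xyz":[0,0,0],"twist":0},{"xyz":[0,0,0],"twist":0},{"xyz":[0,0,0],"twist":0},{"xyz":[0,0,0],"twist":0},{"xyz":[0,0,0],"twist":0}]'
python3 -m creep '[{"xyz":[0,0,0],"twist":0},{"xyz":[0,0,0],"twist":0},{"xyz":[0,0,0],"twist":0},{"xyz":[0,0,0],"twist":0},{"xyz":[0,0,0],"twist":0},{"xyz":[0,0,0],"twist":0},{"xyz":[0,0,0],"twist":0},{"xyz":[0,0,0],"twist":0},{"xyz":[0,0,0],"twist":0},{"xyz":[0,0,0],"twist":0}]' 0
python3 -m creep '[{"xyz":[0,0,-0.2],"twist":0},{"xyz":[0,0,-0.4],"twist":0},{"xyz":[0,0,-0.6],"twist":0},{"xyz":[0,0,-0.6],"twist":0},{"xyz":[0,0,-0.6],"twist":0},{"xyz":[0,0,-0.6],"twist":0},{"xyz":[0,0,-0.6],"twist":0},{"xyz":[0,0,-0.6],"twist":0},{"xyz":[0,0,-0.6],"twist":0},{"xyz":[0,0,-0.4],"twist":0}]' -1
python3 - <<'E'
from h import *
togo()
T=tcpT(); w=robot.snapshot("wrist"); w["pose"]=T@w["mount"]; cv2.imwrite("pics/w10.png",w["image"][:,:,::-1])
W=cloud(w); np.save("/tmp/W10.npy",W); np.save("/tmp/I10.npy",w["image"])
I=w["image"].astype(int)
org=(I[...,0]>150)&(I[...,1]>60)&(I[...,1]<150)&(I[...,2]<60)&(W[...,1]>.03)&(W[...,0]<.62)
p=W[org]; p=p[~np.isnan(p[:,0])]
print(len(p),p.mean(0),p.min(0),p.max(0)); print(cv2.minAreaRect((p[:,:2]*1000).astype(np.float32)))
u,sv,vt=np.linalg.svd(p-p.mean(0),full_matrices=False); print(sv,vt)
E
```

```text
clock: 55.75
tcp_pos: [0.4758, -0.0221, 0.2321]
eef_rot: [-0.0, 0.67, 0.742, 0.0]
contact_force: [-0.1, -0.2, -0.9]
gripper_width: 0.0136
clock: 56.58
tcp_pos: [0.4758, -0.0221, 0.2321]
eef_rot: [-0.0, 0.67, 0.742, 0.0]
contact_force: [0.4, -0.6, 0.5]
gripper_width: 0.0437
clock: 57.42
tcp_pos: [0.4759, -0.022, 0.3903]
eef_rot: [0.001, 0.67, 0.742, 0.001]
contact_force: [0.8, 0.6, -0.8]
gripper_width: 0.0866
grasp now [ 0.4763 -0.022   0.2268] xang 95.84 tilt 0.12 j7 0.056
2005 [0.5385 0.0778 0.0448] [0.4898 0.0536 0.02  ] [0.5658 0.1041 0.0597]
((527.3330078125, 73.8037109375), (75.13697052001953, 43.461334228515625), 17.446067810058594)
[0.8139 0.5347 0.0512] [[-0.8507 -0.2927 -0.4365]
 [-0.2392  0.9552 -0.1742]
 [-0.468   0.0438  0.8827]]
```

View pics/w10.png

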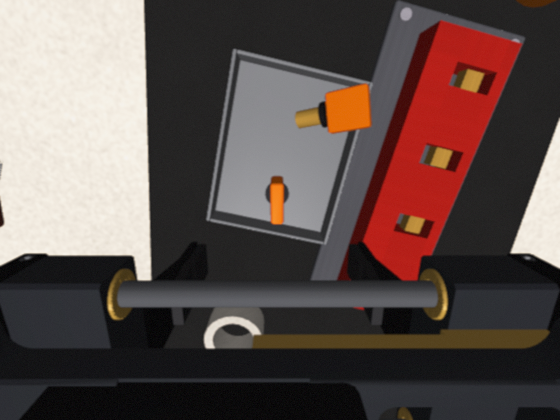

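```bash
python3 -m creep '[{"xyz":[0,0,0],"twist":1},{"xyz":[0,0,0],"twist":1},{"xyz":[0,0,0],"twist":1},{"xyz":[0,0,0],"twist":1},{"xyz":[0,0,0],"twist":1},{"xyz":[0,0,0],"twist":1},{"xyz":[0,0,0],"twist":1},{"xyz":[0,0,0],"twist":1},{"xyz":[0,0,0],"twist":1},{"xyz":[0,0,0],"twist":1}]'
python3 - <<'E'
from h import *
plan((.553,.082,.15),17.6,10)
E
```

```text
clock: 58.3
tcp_pos: [0.4757, -0.0221, 0.3876]
eef_rot: [-0.0, 0.884, 0.467, -0.0]
contact_force: [-0.8, -0.1, 1.1]
gripper_width: 0.0869
[0.43, 0.02, 0.25] 0.95
[0.43, -0.01, 0.25] 0.95
[0.43, -0.04, 0.25] 0.95
[0.43, -0.07, 0.25] 0.95
[0.42, -0.1, 0.25] 0.95
[0.41, -0.12, 0.25] 0.95
[0.4, -0.15, 0.25] 0.95
[0.39, -0.18, 0.25] 0.95
[0.38, -0.2, 0.25] 0.95
[0.37, -0.23, 0.25] 0.95
```

```bash
python3 -m creep '[{"xyz":[0.43,0.02,0],"twist":0.95},{"xyz":[0.43,-0.01,0.1],"twist":0.95},{"xyz":[0.43,-0.04,0.2],"twist":0.95},{"xyz":[0.43,-0.07,0.25],"twist":0.95},{"xyz":[0.42,-0.1,0.25],"twist":0.95},{"xyz":[0.41,-0.12,0.25],"twist":0.95},{"xyz":[0.4,-0.15,0.25],"twist":0.95},{"xyz":[0.39,-0.18,0.25],"twist":0.95},{"xyz":[0.38,-0.2,0.25],"twist":0.95},{"xyz":[0.37,-0.23,0.2],"twist":0.95}]'
python3 - <<'E'
from h import *
T=tcpT(); w=robot.snapshot("wrist"); w["pose"]=T@w["mount"]; cv2.imwrite("pics/w11.png",w["image"][:,:,::-1])
W=cloud(w); I=w["image"].astype(int)
org=(I[...,0]>150)&(I[...,1]>60)&(I[...,1]<150)&(I[...,2]<60)&(W[...,1]>.03)&(W[...,0]<.62)&(W[...,2]>.03)&(W[...,0]>.51)
p=W[org]; p=p[~np.isnan(p[:,0])]
print(len(p),p.mean(0),p.min(0),p.max(0)); print(cv2.minAreaRect((p[:,:2]*1000).astype(np.float32)))
togo((.553,.082,.0625),17.6)
E
```

```text
clock: 59.13
tcp_pos: [0.5528, 0.0823, 0.3269]
eef_rot: [-0.0, 0.988, 0.153, -0.001]
contact_force: [-0.2, 0.5, -0.0]
gripper_width: 0.0873
447 [0.5628 0.0823 0.0735] [0.5191 0.0426 0.0325] [0.6186 0.1644 0.2415]
((566.8018798828125, 109.21109008789062), (123.23829650878906, 87.0518798828125), 81.80394744873047)
grasp now [0.553  0.0846 0.1624] xang 17.48 tilt 0.13 j7 -1.567
shift total units [-0.0213  0.0897  3.3284] per row/10 [-0.0021  0.009   0.3328]
twist units total -0.029740265753389394 per row -0.0029740265753389395
```

View pics/w11.png

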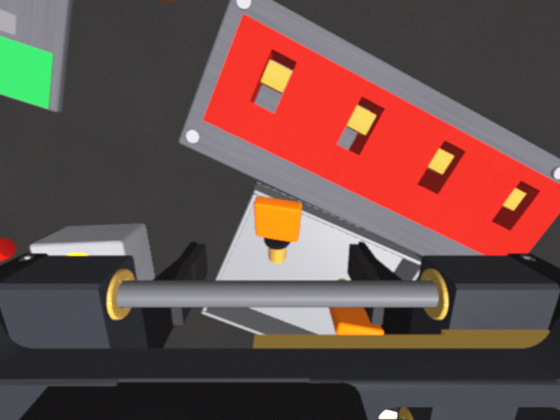

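Run:
```python
from h import *
T=tcpT(); w=robot.snapshot("wrist"); w["pose"]=T@w["mount"]
W=cloud(w); I=w["image"].astype(int)
v,u=np.mgrid[:420,:560]
org=(I[...,0]>150)&(I[...,2]<80)&(u>245)&(u<310)&(v>190)&(v<242)&(W[...,2]<.068)&(I[...,0]-I[...,1]>70)
p=W[org]; p=p[~np.isnan(p[:,0])]
print(len(p),p.mean(0),p.min(0),p.max(0)); print(cv2.minAreaRect((p[:,:2]*1000).astype(np.float32)))
r=p[p[:,0]>.55]; print(r.mean(0), r[:,1].min(), r[:,1].max())
togo((.553,.082,.0625),17.6)
```

```text
1758 [0.5466 0.08   0.0478] [0.5184 0.0551 0.0321] [0.5687 0.1047 0.0594]
((542.59619140625, 79.53645324707031), (46.114532470703125, 43.648441314697266), 12.462390899658203)
[0.5587 0.0817 0.0526] 0.06077647333238761 0.1046858936812733
grasp now [0.5523 0.0836 0.163 ] xang 17.89 tilt 0.14 j7 -1.558
shift total units [0.0119 0.0633 3.3486] per row/10 [0.0012 0.0063 0.3349]
twist units total 0.0721242172715435 per row 0.00721242172715435
```

```bash
python3 -m creep '[{"xyz":[0,0.01,0.4],"twist":0.06},{"xyz":[0,0.01,0.4],"twist":0.06},{"xyz":[0,0.01,0.4],"twist":0.06},{"xyz":[0,0.01,0.4],"twist":0.06},{"xyz":[0,0.01,0.4],"twist":0.06},{"xyz":[0,0.01,0.4],"twist":0.06},{"xyz":[0,0,0.4],"twist":0.06},{"xyz":[0,0,0.3],"twist":0.06},{"xyz":[0,0,0.2],"twist":0.06},{"xyz":[0,0,0.05],"twist":0.06}]'
python3 -m creep '[{"xyz":[0,0,0],"twist":0},{"xyz":[0,0,0],"twist":0},{"xyz":[0,0,0],"twist":0},{"xyz":[0,0,0],"twist":0},{"xyz":[0,0,0],"twist":0},{"xyz":[0,0,0],"twist":0},{"xyz":[0,0,0],"twist":0},{"xyz":[0,0,0],"twist":0},{"xyz":[0,0,0],"twist":0},{"xyz":[0,0,0],"twist":0}]' 1 15
python3 - <<'E'
from h import *
o=robot.observe();print(o['contact_force'],o['wrist_torque'])
togo((.553,.082,.0625),17.6)
T=tcpT(); w=robot.snapshot("side"); cv2.imwrite("pics/s3.png",cv2.resize(w["image"][170:310,190:350,::-1],None,fx=4.5,fy=4.2,interpolation=cv2.INTER_CUBIC))
E
```

```text
clock: 60.07
tcp_pos: [0.5529, 0.0801, 0.2262]
eef_rot: [-0.0, 0.991, 0.134, -0.001]
contact_force: [-0.4, -0.3, 0.6]
gripper_width: 0.0872
clock: 60.9
tcp_pos: [0.5532, 0.0802, 0.2278]
eef_rot: [-0.0, 0.991, 0.134, 0.0]
contact_force: [-0.5, 1.2, 2.6]
gripper_width: 0.0446
[-0.4649  1.1948  2.6307] [0.1606 0.1479 0.0288]
grasp now [0.5533 0.0803 0.0643] xang 15.44 tilt 0.01 j7 -1.632
shift total units [ 0.0065 -0.0586  0.0586] per row/10 [ 0.0007 -0.0059  0.0059]
twist units total -0.5396757679183679 per row -0.053967576791836794
```

View pics/s3.png

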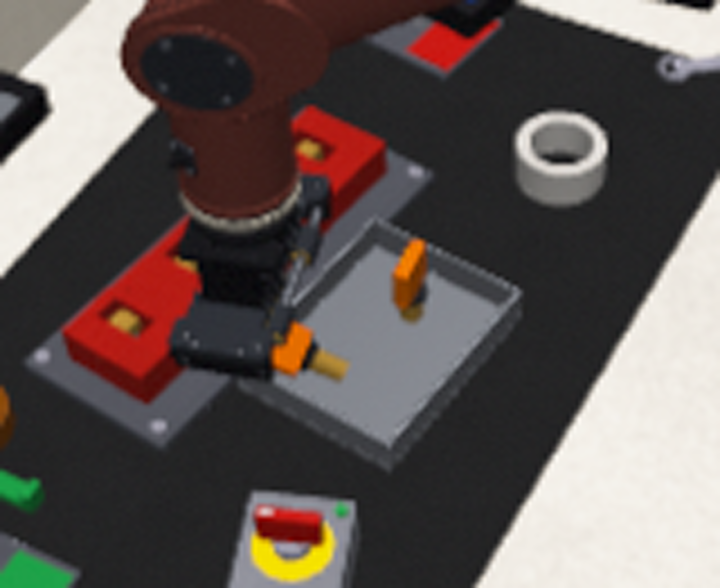

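```bash
python3 -m creep '[{"xyz":[0,0,0],"twist":0},{"xyz":[0,0,-0.1],"twist":0},{"xyz":[0,0,-0.2],"twist":0},{"xyz":[0,0,-0.2],"twist":0},{"xyz":[0,0,-0.2],"twist":0},{"xyz":[0,0,-0.2],"twist":0},{"xyz":[0,0,-0.1],"twist":0},{"xyz":[0,0,0],"twist":0},{"xyz":[0,0,0],"twist":0},{"xyz":[0,0,0],"twist":0}]' 1 30
python3 -m creep '[{"xyz":[-0.1,0,0],"twist":0},{"xyz":[-0.2,0.04,0],"twist":0},{"xyz":[-0.2,0.04,0],"twist":0},{"xyz":[-0.2,0.04,0],"twist":0},{"xyz":[-0.2,0.04,0],"twist":0},{"xyz":[-0.2,0.04,0],"twist":0},{"xyz":[-0.2,0.04,0],"twist":0},{"xyz":[-0.2,0.04,0],"twist":0},{"xyz":[-0.1,0.02,0],"twist":0},{"xyz":[0,0,0],"twist":0}]'
python3 - <<'E'
from h import *
togo()
T=tcpT(); w=robot.snapshot("side"); cv2.imwrite("pics/s4.png",cv2.resize(w["image"][170:310,190:350,::-1],None,fx=4.5,fy=4.2,interpolation=cv2.INTER_CUBIC))
E
```

```text
clock: 61.78
tcp_pos: [0.5531, 0.0801, 0.2574]
eef_rot: [0.0, 0.991, 0.134, -0.0]
contact_force: [-1.3, 0.7, -0.9]
gripper_width: 0.0441
clock: 62.62
tcp_pos: [0.5088, 0.0582, 0.2576]
eef_rot: [0.0, 0.991, 0.134, -0.0]
contact_force: [0.9, 0.3, -1.4]
gripper_width: 0.0434
grasp now [0.5087 0.0582 0.0941] xang 15.41 tilt 0.02 j7 -1.574
```

View pics/s4.png

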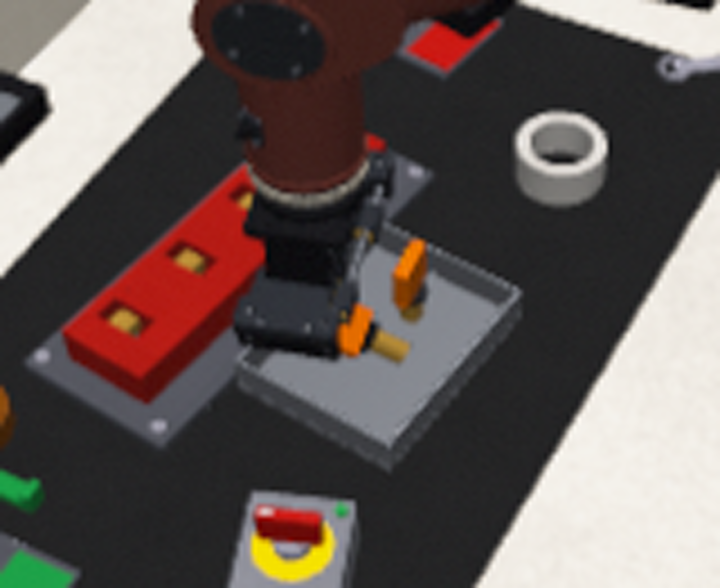

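```bash
python3 -m creep '[{"xyz":[0,0,0.1],"twist":0},{"xyz":[0,0,0.2],"twist":0},{"xyz":[0,0,0.2],"twist":0},{"xyz":[0,0,0.2],"twist":0},{"xyz":[0,0,0.12],"twist":0},{"xyz":[0,0,0.07],"twist":0},{"xyz":[0,0,0.03],"twist":0},{"xyz":[0,0,0],"twist":0},{"xyz":[0,0,0],"twist":0},{"xyz":[0,0,0],"twist":0}]'
python3 -m creep '[{"xyz":[0,0,0],"twist":0},{"xyz":[0,0,0],"twist":0},{"xyz":[0,0,0],"twist":0},{"xyz":[0,0,0],"twist":0},{"xyz":[0,0,0],"twist":0},{"xyz":[0,0,0],"twist":0},{"xyz":[0,0,0],"twist":0},{"xyz":[0,0,0],"twist":0},{"xyz":[0,0,0],"twist":0},{"xyz":[0,0,0],"twist":0}]' -0.4
python3 -m creep '[{"xyz":[0,0,-0.2],"twist":0},{"xyz":[0,0,-0.5],"twist":0},{"xyz":[0,0,-0.8],"twist":0},{"xyz":[0,0,-0.8],"twist":0},{"xyz":[0,0,-0.8],"twist":0},{"xyz":[0,0,-0.8],"twist":0},{"xyz":[0,0,-0.8],"twist":0},{"xyz":[0,0,-0.8],"twist":0},{"xyz":[0,0,-0.8],"twist":0},{"xyz":[0,0,-0.8],"twist":0}]'
python3 - <<'E'
from h import *
togo()
T=tcpT(); w=robot.snapshot("side"); cv2.imwrite("pics/s5.png",cv2.resize(w["image"][170:310,190:350,::-1],None,fx=4.5,fy=4.2,interpolation=cv2.INTER_CUBIC))
print(robot.landmark_of("plug1_grip",w))
E
```

```text
clock: 63.5
tcp_pos: [0.5095, 0.0587, 0.2303]
eef_rot: [-0.0, 0.991, 0.134, 0.0]
contact_force: [-0.6, 0.1, -0.6]
gripper_width: 0.0436
clock: 64.33
tcp_pos: [0.5093, 0.0587, 0.23]
eef_rot: [-0.0, 0.991, 0.134, 0.0]
contact_force: [0.3, 0.1, -0.2]
gripper_width: 0.0607
clock: 65.17
tcp_pos: [0.509, 0.0587, 0.4448]
eef_rot: [-0.0, 0.991, 0.134, 0.0]
contact_force: [0.4, -0.7, 0.2]
gripper_width: 0.0606
grasp now [0.5091 0.0587 0.2813] xang 15.44 tilt 0.03 j7 -1.517
[{'at': [0.5182, 0.0618, 0.0154], 'p': 0.67}]
```

View pics/s5.png

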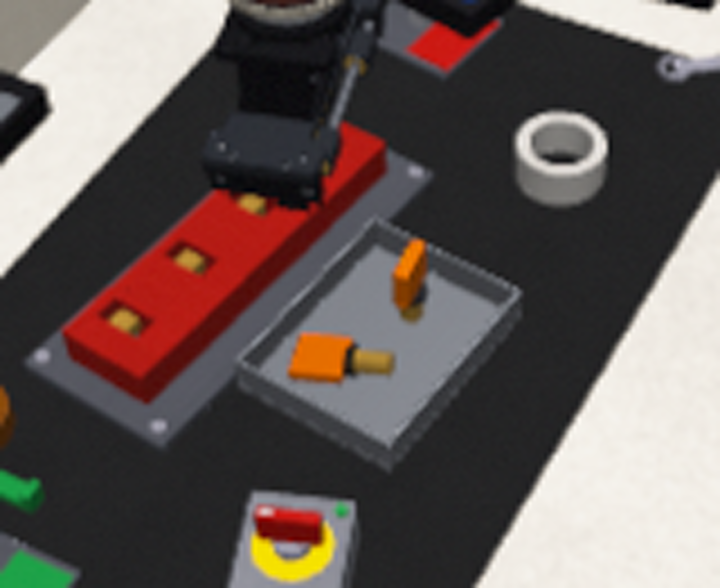

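Run:
```python
from h import *
plan((.573,-.34,.40),82,20)
```

```text
[-0.08, 0.67, -0.19] -0.83
[-0.12, 0.66, -0.19] -0.83
[-0.15, 0.66, -0.19] -0.83
[-0.19, 0.65, -0.19] -0.83
[-0.23, 0.63, -0.19] -0.83
[-0.27, 0.62, -0.19] -0.83
[-0.3, 0.6, -0.19] -0.83
[-0.34, 0.58, -0.19] -0.83
[-0.37, 0.56, -0.19] -0.83
[-0.4, 0.54, -0.19] -0.83
[-0.43, 0.52, -0.19] -0.83
[-0.46, 0.49, -0.19] -0.83
[-0.49, 0.46, -0.19] -0.83
[-0.51, 0.43, -0.19] -0.83
[-0.54, 0.4, -0.19] -0.83
[-0.56, 0.37, -0.19] -0.83
[-0.58, 0.34, -0.19] -0.83
[-0.6, 0.3, -0.19] -0.83
[-0.62, 0.27, -0.19] -0.83
[-0.63, 0.23, -0.19] -0.83
```

```bash
python3 -m creep '[{"xyz":[-0.08,0.67,-0.4],"twist":-0.83},{"xyz":[-0.12,0.66,-0.4],"twist":-0.83},{"xyz":[-0.15,0.66,-0.4],"twist":-0.83},{"xyz":[-0.19,0.65,-0.4],"twist":-0.83},{"xyz":[-0.23,0.63,-0.4],"twist":-0.83},{"xyz":[-0.27,0.62,-0.4],"twist":-0.83},{"xyz":[-0.3,0.6,-0.4],"twist":-0.83},{"xyz":[-0.34,0.58,-0.4],"twist":-0.83},{"xyz":[-0.37,0.56,-0.4],"twist":-0.83},{"xyz":[-0.4,0.54,-0.4],"twist":-0.83}]'
python3 -m creep '[{"xyz":[-0.43,0.52,0],"twist":-0.83},{"xyz":[-0.46,0.49,0],"twist":-0.83},{"xyz":[-0.49,0.46,0],"twist":-0.83},{"xyz":[-0.51,0.43,0],"twist":-0.83},{"xyz":[-0.54,0.4,0],"twist":-0.83},{"xyz":[-0.56,0.37,0],"twist":-0.83},{"xyz":[-0.58,0.34,0],"twist":-0.83},{"xyz":[-0.6,0.3,0],"twist":-0.83},{"xyz":[-0.62,0.27,0],"twist":-0.83},{"xyz":[-0.63,0.23,0],"twist":-0.83}]'
python3 - <<'E'
from h import *
T=tcpT(); w=robot.snapshot("wrist"); w["pose"]=T@w["mount"]; cv2.imwrite("pics/w12.png",w["image"][:,:,::-1])
W=cloud(w); z=W[...,2]; I=w["image"].astype(int)
near=np.hypot(W[...,0]-.573,W[...,1]+.34)<.06
m=near&(z>.288)&(z<.302); p=W[m]; print("grip top",len(p),p.mean(0),cv2.minAreaRect((p[:,:2]*1000).astype(np.float32)))
near=np.hypot(W[...,0]-.573,W[...,1]+.34)<.13
m=near&(z>.225)&(z<.25)&(I[...,0]>I[...,1]+60)&(I[...,1]<90); p=W[m]; print("arm",len(p),p.mean(0),cv2.minAreaRect((p[:,:2]*1000).astype(np.float32)))
m=near&(z>.04)&(z<.32); 
for n in ("carrier_grip","hook_test_seat","carrier_eye"): print(n,robot.landmark_of(n,w)[:2])
togo()
np.savez("/tmp/w12.npz",W=W,I=w["image"])
E
```

```text
clock: 66.1
tcp_pos: [0.5398, -0.1419, 0.5633]
eef_rot: [-0.0, 0.911, 0.413, -0.0]
contact_force: [0.5, 0.7, -0.5]
gripper_width: 0.0608
clock: 66.93
tcp_pos: [0.5704, -0.3412, 0.5626]
eef_rot: [-0.0, 0.755, 0.656, -0.0]
contact_force: [0.2, -0.1, 0.2]
gripper_width: 0.0608
grip top 589 [ 0.5754 -0.3408  0.2946] ((575.2735595703125, -341.91180419921875), (22.20223617553711, 21.912841796875), 78.35320281982422)
arm 1128 [ 0.5907 -0.3422  0.2355] ((592.0751953125, -342.7880859375), (14.405351638793945, 117.75397491455078), 80.94477844238281)
carrier_grip [{'at': [0.5699, -0.3407, 0.2744], 'p': 0.93}]
hook_test_seat [{'at': [0.5717, -0.3431, 0.2316], 'p': 0.77}]
carrier_eye [{'at': [0.5746, -0.3434, 0.2383], 'p': 0.6}]
grasp now [ 0.5702 -0.3404  0.3988] xang 81.75 tilt 0.07 j7 0.301
```

View pics/w12.png

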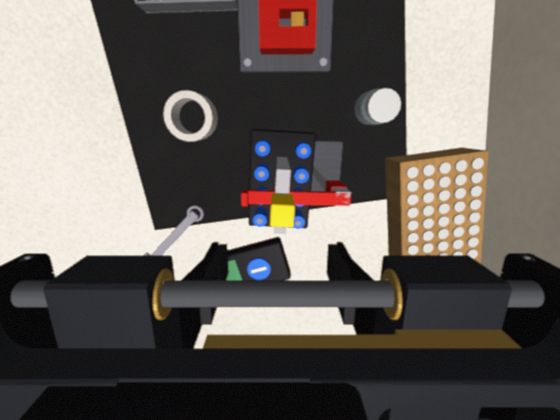

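Run:
```python
from h import *
d=np.load("/tmp/w12.npz"); W=d["W"]; I=d["I"].astype(int); z=W[...,2]
near=np.hypot(W[...,0]-.573,W[...,1]+.34)<.11
print(np.histogram(z[near],bins=np.arange(0,.32,.01)))
nr=~((I[...,0]>I[...,1]+50))
for lo,hi in((.243,.254),(.125,.145),(.095,.125),(.07,.12)):
    m=near&nr&(z>lo)&(z<hi); p=W[m][:,:2]
    if len(p)>20: print(lo,hi,len(p),p.mean(0),cv2.minAreaRect((p*1000).astype(np.float32)))
```

```text
(array([3365,  378,   14,   18,   12,   11,   18,   20,   17,   19,   23,
         38,   38, 2957,  149,  144,  484,  585,   46,   53,   57,   48,
         91, 1146,  475,   87,   50,   63,   63,  577,    0]), array([0.  , 0.01, 0.02, 0.03, 0.04, 0.05, 0.06, 0.07, 0.08, 0.09, 0.1 ,
       0.11, 0.12, 0.13, 0.14, 0.15, 0.16, 0.17, 0.18, 0.19, 0.2 , 0.21,
       0.22, 0.23, 0.24, 0.25, 0.26, 0.27, 0.28, 0.29, 0.3 , 0.31]))
0.243 0.254 431 [ 0.5776 -0.3304] ((575.3568725585938, -341.76141357421875), (70.08741760253906, 13.890228271484375), 78.96826171875)
0.125 0.145 3023 [ 0.5796 -0.3198] ((590.6714477539062, -344.4149475097656), (139.5757598876953, 120.35533905029297), 78.8879165649414)
0.095 0.125 85 [ 0.6266 -0.3284] ((612.863037109375, -297.0862731933594), (46.933311462402344, 120.81548309326172), 40.54557418823242)
0.07 0.12 117 [ 0.6329 -0.3366] ((609.79248046875, -301.21148681640625), (35.61553192138672, 118.95188903808594), 39.78668212890625)
```

Run:
```python
from h import *
togo((.5754,-.3418,.275),79)
plan((.5754,-.3418,.275),79,10)
```

```text
grasp now [ 0.5702 -0.3404  0.3988] xang 81.75 tilt 0.07 j7 0.301
shift total units [-0.0243  0.1828  4.1253] per row/10 [-0.0024  0.0183  0.4125]
twist units total 0.6876107214297278 per row 0.06876107214297278
[-0.0, 0.02, 0.41] 0.07
[-0.0, 0.02, 0.41] 0.07
[-0.0, 0.02, 0.41] 0.07
[-0.0, 0.02, 0.41] 0.07
[-0.0, 0.02, 0.41] 0.07
[-0.0, 0.02, 0.41] 0.07
[-0.0, 0.02, 0.41] 0.07
[-0.0, 0.02, 0.41] 0.07
[-0.0, 0.02, 0.41] 0.07
[-0.0, 0.02, 0.41] 0.07
```

```bash
python3 -m creep '[{"xyz":[-0.006,0.046,0.2],"twist":0.17},{"xyz":[-0.006,0.046,0.2],"twist":0.17},{"xyz":[-0.006,0.046,0.2],"twist":0.17},{"xyz":[-0.006,0.046,0.2],"twist":0.17},{"xyz":[0,0,0.4],"twist":0},{"xyz":[0,0,0.4],"twist":0},{"xyz":[0,0,0.4],"twist":0},{"xyz":[0,0,0.3],"twist":0},{"xyz":[0,0,0.2],"twist":0},{"xyz":[0,0,0],"twist":0}]'
python3 - <<'E'
from h import *
togo((.5754,-.3418,.275),79)
T=tcpT(); w=robot.snapshot("wrist"); cv2.imwrite("pics/w13.png",w["image"][:,:,::-1])
E
```

```text
clock: 67.97
tcp_pos: [0.5755, -0.3418, 0.4861]
eef_rot: [-0.001, 0.771, 0.637, -0.0]
contact_force: [0.1, 0.0, 0.0]
gripper_width: 0.0612
grasp now [ 0.5752 -0.3416  0.3226] xang 79.11 tilt 0.14 j7 0.252
shift total units [-0.0054  0.0125  1.5867] per row/10 [-0.0005  0.0012  0.1587]
twist units total 0.028363548396924898 per row 0.0028363548396924897
```

View pics/w13.png

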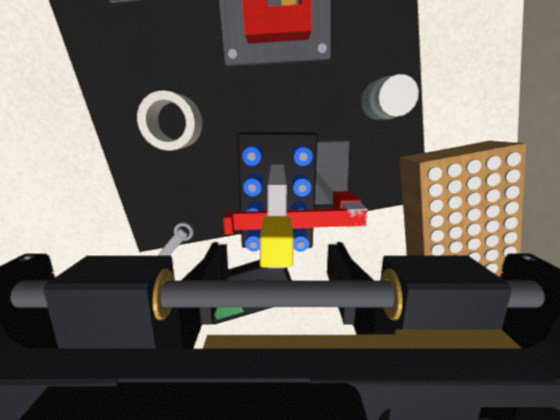

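```bash
python3 -m creep '[{"xyz":[0,0,0.25],"twist":0},{"xyz":[0,0,0.25],"twist":0},{"xyz":[0,0,0.25],"twist":0},{"xyz":[0,0,0.25],"twist":0},{"xyz":[0,0,0.25],"twist":0},{"xyz":[0,0,0.2],"twist":0},{"xyz":[0,0,0.14],"twist":0},{"xyz":[0,0,0],"twist":0},{"xyz":[0,0,0],"twist":0},{"xyz":[0,0,0],"twist":0}]'
python3 -m creep '[{"xyz":[0,0,0],"twist":0},{"xyz":[0,0,0],"twist":0},{"xyz":[0,0,0],"twist":0},{"xyz":[0,0,0],"twist":0},{"xyz":[0,0,0],"twist":0},{"xyz":[0,0,0],"twist":0},{"xyz":[0,0,0],"twist":0},{"xyz":[0,0,0],"twist":0},{"xyz":[0,0,0],"twist":0},{"xyz":[0,0,0],"twist":0}]' 1 55
python3 - <<'E'
from h import *
o=robot.observe();print(o['contact_force'],o['wrist_torque'])
togo()
E
```

```text
clock: 68.85
tcp_pos: [0.5757, -0.3419, 0.4407]
eef_rot: [0.0, 0.771, 0.637, 0.0]
contact_force: [0.3, 0.2, 0.3]
gripper_width: 0.061
clock: 69.68
tcp_pos: [0.5755, -0.3419, 0.4403]
eef_rot: [-0.0, 0.771, 0.637, -0.0]
contact_force: [-1.6, 1.1, 1.1]
gripper_width: 0.0215
[-1.5769  1.1497  1.1052] [0.1082 0.4028 0.0174]
grasp now [ 0.5755 -0.3419  0.2768] xang 79.11 tilt 0.02 j7 0.25
```

```bash
python3 -m creep '[{"xyz":[0,0,-0.03],"twist":0},{"xyz":[0,0,-0.07],"twist":0},{"xyz":[0,0,-0.1],"twist":0},{"xyz":[0,0,-0.1],"twist":0},{"xyz":[0,0,-0.1],"twist":0},{"xyz":[0,0,-0.1],"twist":0},{"xyz":[0,0,-0.1],"twist":0},{"xyz":[0,0,-0.08],"twist":0},{"xyz":[0,0,-0.05],"twist":0},{"xyz":[0,0,0],"twist":0}]'
python3 - <<'E'
from h import *
o=robot.observe();print(o['contact_force'],o['wrist_torque'])
togo()
s=robot.snapshot("side"); cv2.imwrite("pics/s6.png",cv2.resize(s["image"][70:220,220:380,::-1],None,fx=4.5,fy=4,interpolation=cv2.INTER_CUBIC))
E
```

```text
clock: 70.52
tcp_pos: [0.5757, -0.3419, 0.4627]
eef_rot: [0.0, 0.771, 0.637, 0.0]
contact_force: [0.7, 0.3, -4.0]
gripper_width: 0.0215
[ 0.653   0.2768 -3.9565] [ 0.0476 -0.0707  0.0116]
grasp now [ 0.5758 -0.342   0.2992] xang 79.11 tilt 0.04 j7 0.251
```

View pics/s6.png

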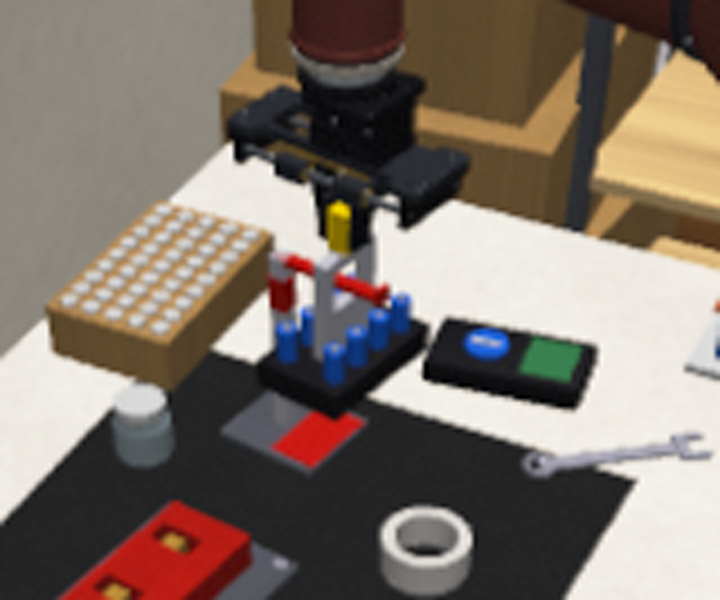

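```bash
python3 -m creep '[{"xyz":[0,-0.1,0],"twist":0},{"xyz":[-0.01,-0.2,0],"twist":0},{"xyz":[-0.01,-0.3,0],"twist":0},{"xyz":[-0.01,-0.35,0],"twist":0},{"xyz":[-0.01,-0.35,0],"twist":0},{"xyz":[-0.01,-0.35,0],"twist":0},{"xyz":[-0.01,-0.35,0],"twist":0},{"xyz":[-0.01,-0.3,0],"twist":0},{"xyz":[-0.01,-0.2,0],"twist":0},{"xyz":[0,-0.1,0],"twist":0}]'
python3 - <<'E'
from h import *
o=robot.observe();print(o['contact_force'],o['wrist_torque'])
togo()
s=robot.snapshot("side"); cv2.imwrite("pics/s7.png",cv2.resize(s["image"][70:220,220:380,::-1],None,fx=4.5,fy=4,interpolation=cv2.INTER_CUBIC))
E
```

```text
clock: 71.4
tcp_pos: [0.4975, -0.3296, 0.4625]
eef_rot: [0.0, 0.771, 0.637, -0.0]
contact_force: [0.4, -0.4, -5.1]
gripper_width: 0.0216
[ 0.3993 -0.3737 -5.0791] [-0.031  -0.0064  0.0081]
grasp now [ 0.4975 -0.3296  0.299 ] xang 79.08 tilt 0.02 j7 0.301
```

View pics/s7.png

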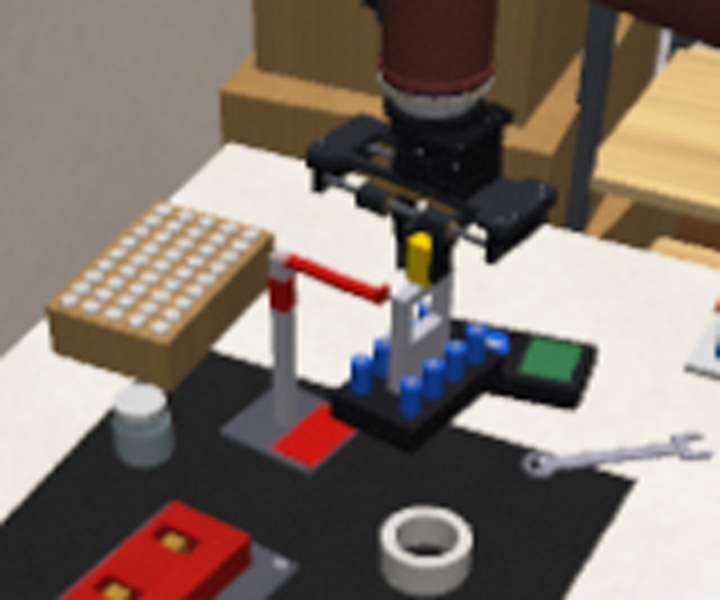

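```bash
python3 -m creep '[{"xyz":[0,0,-0.1],"twist":-0.1},{"xyz":[0,0,-0.2],"twist":-0.3},{"xyz":[0,0,-0.2],"twist":-0.3},{"xyz":[0,0,-0.2],"twist":-0.3},{"xyz":[0.1,0,-0.3],"twist":-0.3},{"xyz":[0.2,0,-0.3],"twist":-0.3},{"xyz":[0.3,0,-0.3],"twist":-0.3},{"xyz":[0.4,0,-0.2],"twist":-0.3},{"xyz":[0.5,0,-0.1],"twist":-0.3},{"xyz":[0.6,0,0],"twist":-0.2}]'
python3 - <<'E'
from h import *
o=robot.observe();print(o['contact_force'])
togo((.49,.24,.355),90)
E
```

```text
clock: 72.28
tcp_pos: [0.5019, -0.265, 0.5201]
eef_rot: [0.001, 0.707, 0.707, 0.0]
contact_force: [1.0, -0.5, -3.9]
gripper_width: 0.0217
[ 0.9848 -0.4772 -3.9356]
grasp now [ 0.5021 -0.2651  0.3566] xang 90.03 tilt 0.07 j7 0.389
shift total units [16.8369 -0.3928  0.0442] per row/10 [ 1.6837 -0.0393  0.0044]
twist units total 0.008447974950634318 per row 0.0008447974950634319
```

```bash
python3 -m creep '[{"xyz":[0.6,-0.01,0],"twist":0},{"xyz":[0.7,-0.02,0],"twist":0},{"xyz":[0.7,-0.02,0],"twist":0},{"xyz":[0.7,-0.02,0],"twist":0},{"xyz":[0.7,-0.02,0],"twist":0},{"xyz":[0.7,-0.02,0],"twist":0},{"xyz":[0.7,-0.02,0],"twist":0},{"xyz":[0.7,-0.02,0],"twist":0},{"xyz":[0.7,-0.02,0],"twist":0},{"xyz":[0.7,-0.02,0],"twist":0}]'
python3 -m creep '[{"xyz":[0.7,-0.02,0],"twist":0},{"xyz":[0.7,-0.02,0],"twist":0},{"xyz":[0.7,-0.02,0],"twist":0},{"xyz":[0.7,-0.02,0],"twist":0},{"xyz":[0.7,-0.02,0],"twist":0},{"xyz":[0.7,-0.02,0],"twist":0},{"xyz":[0.7,-0.02,0],"twist":0},{"xyz":[0.7,-0.02,0],"twist":0},{"xyz":[0.7,-0.02,0],"twist":0},{"xyz":[0.7,-0.02,0],"twist":0}]'
python3 -m creep '[{"xyz":[0.65,-0.02,0],"twist":0},{"xyz":[0.6,0,0],"twist":0},{"xyz":[0.5,0,0],"twist":0},{"xyz":[0.4,0,0],"twist":0},{"xyz":[0.3,0,0],"twist":0},{"xyz":[0.2,0,0],"twist":0},{"xyz":[0.1,0,0],"twist":0},{"xyz":[0.05,0,0],"twist":0},{"xyz":[0,0,0],"twist":0},{"xyz":[0,0,0],"twist":0}]'
python3 - <<'E'
from h import *
o=robot.observe();print(o['contact_force'],o['wrist_torque'])
togo((.482,.363,.355),90)
T=tcpT(); w=robot.snapshot("wrist"); w["pose"]=T@w["mount"]; cv2.imwrite("pics/w14.png",w["image"][:,:,::-1])
W=cloud(w); z=W[...,2]; I=w["image"].astype(int)
near=np.hypot(W[...,0]-.567,W[...,1]-.3626)<.13
for lo,hi in((.225,.25),(.23,.24)):
    m=near&(z>lo)&(z<hi)&(W[...,1]>.33); p=W[m]; print("arm",len(p),p.mean(0),cv2.minAreaRect((p[:,:2]*1000).astype(np.float32)),np.median(p[:,2]))
print(robot.landmark_of("hook_done_seat",w)[:2],robot.landmark_of("carrier_eye",w)[:2],robot.landmark_of("carrier_grip",w)[:2])
s=robot.snapshot("side"); cv2.imwrite("pics/s8.png",s["image"][:,:,::-1])
E
```

```text
clock: 73.12
tcp_pos: [0.4955, -0.0567, 0.5189]
eef_rot: [-0.0, 0.707, 0.707, -0.0]
contact_force: [-0.5, -0.4, -4.3]
gripper_width: 0.0214
clock: 73.95
tcp_pos: [0.4891, 0.153, 0.5189]
eef_rot: [0.0, 0.707, 0.707, -0.0]
contact_force: [-0.2, 0.1, -4.1]
gripper_width: 0.0216
clock: 74.78
tcp_pos: [0.4903, 0.2338, 0.5192]
eef_rot: [0.0, 0.708, 0.706, -0.0]
contact_force: [-0.7, -0.6, -4.6]
gripper_width: 0.0213
[-0.6695 -0.6281 -4.6464] [-0.0079 -0.1255 -0.0183]
grasp now [0.4903 0.2338 0.3557] xang 89.87 tilt 0.02 j7 -0.586
shift total units [ 4.3064 -0.2879  0.0209] per row/10 [ 0.4306 -0.0288  0.0021]
twist units total -0.032781908158170836 per row -0.0032781908158170834
arm 2991 [0.5874 0.363  0.2354] ((587.2327880859375, 363.9314270019531), (16.281274795532227, 118.7934799194336), 89.37535095214844) 0.23516152694889958
arm 2763 [0.5908 0.3631 0.235 ] ((587.2789306640625, 363.9734802246094), (16.19488525390625, 118.70184326171875), 89.37620544433594) 0.23511194131927948
[{'at': [0.5633, 0.3608, 0.2345], 'p': 0.76}] [{'at': [0.4766, -0.0236, 0.0641], 'p': 0.65}, {'at': [0.4922, 0.2301, 0.3174], 'p': 0.56}] [{'at': [0.4888, 0.232, 0.3555], 'p': 0.91}]
```

View pics/w14.png

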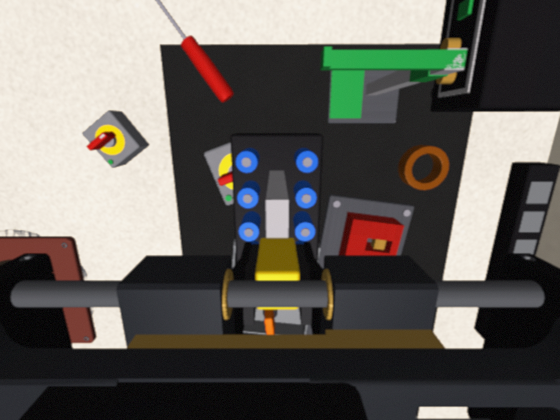

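View pics/s8.png

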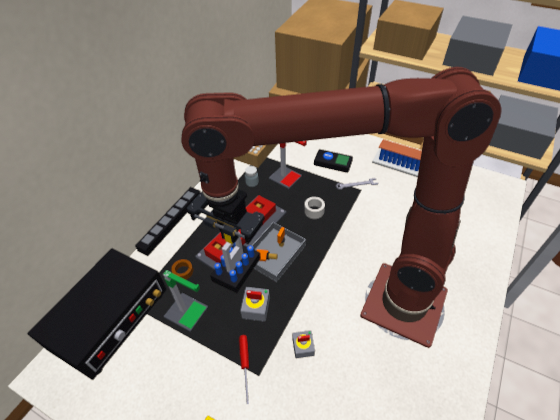

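Run:
```python
from h import *
for c in ("top","side"):
    s=robot.snapshot(c); W=cloud(s)
    m=(W[...,0]>.6)&(W[...,0]<1.0)&(W[...,1]>.28)&(W[...,1]<.75)&(W[...,2]>.08)
    # exclude robot: none there
    p=W[m]; print(c,len(p)); 
    if len(p):
        print(p.min(0),p.max(0)); h=p[p[:,2]>.1]
        H,xe,ye=np.histogram2d(p[:,0],p[:,1],bins=[np.arange(.6,1.01,.05),np.arange(.28,.76,.06)]); print(H.astype(int)); 
        q=p[(p[:,0]<.72)&(p[:,1]>.38)]; print(q.min(0) if len(q) else None,q.max(0) if len(q) else None)
    m=(W[...,0]>.57)&(W[...,0]<.72)&(W[...,1]>.2)&(W[...,1]<.5)&(W[...,2]>.25); print("tall",m.sum(), W[m].min(0) if m.any() else "", W[m].max(0) if m.any() else "")
```

```text
top 6329
[0.7229 0.3259 0.08  ] [0.9322 0.6704 0.1457]
[[  0   0   0   0   0   0   0]
 [  0   0   0   0   0   0   0]
 [ 77 148   0   0  42 225 103]
 [137 284  32 123 296 313 137]
 [131 300 253 300 295 297 135]
 [130 298 298 294 292 292 130]
 [ 71 165 164 167 165 164  71]
 [  0   0   0   0   0   0   0]]
None None
tall 135 [0.57   0.2001 0.4035] [0.5861 0.2505 0.4542]
side 8464
[0.6007 0.3297 0.08  ] [0.9359 0.6689 0.2423]
[[  0 283   0   0   0   0   0]
 [  0   0   0   0   0   0   0]
 [ 40 305 347 349 424 426 214]
 [ 38 258 269 308 330 355 205]
 [ 38 247 266 290 322 350 199]
 [ 37 234 262 282 303 336 190]
 [ 21 140 148 166 185 193 104]
 [  0   0   0   0   0   0   0]]
[0.7112 0.4056 0.0801] [0.7197 0.5529 0.1004]
tall 178 [0.57   0.2026 0.4079] [0.5881 0.2716 0.4551]
```

```bash
python3 -m creep '[{"xyz":[0.1,-0.1,0],"twist":0.02},{"xyz":[0.3,-0.2,0],"twist":0.02},{"xyz":[0.5,-0.2,0],"twist":0.02},{"xyz":[0.6,-0.2,0],"twist":0.02},{"xyz":[0.7,-0.2,0],"twist":0.02},{"xyz":[0.7,-0.1,0],"twist":0.02},{"xyz":[0.6,0,0],"twist":0},{"xyz":[0.5,0,0],"twist":0},{"xyz":[0.3,0,0],"twist":0},{"xyz":[0.1,0,0],"twist":0}]'
python3 -m creep '[{"xyz":[0,0,0.1],"twist":0},{"xyz":[0,0,0.2],"twist":0},{"xyz":[0,0,0.3],"twist":0},{"xyz":[0,0,0.3],"twist":0},{"xyz":[0,0,0.3],"twist":0},{"xyz":[0,0,0.3],"twist":0},{"xyz":[0,0,0.2],"twist":0},{"xyz":[0,0,0.15],"twist":0},{"xyz":[0,0,0],"twist":0},{"xyz":[0,0,0],"twist":0}]'
python3 - <<'E'
from h import *
o=robot.observe();print(o['contact_force'],o['wrist_torque'])
togo((.5683,.3642,.2995),89.4)
T=tcpT(); w=robot.snapshot("wrist"); w["pose"]=T@w["mount"]; cv2.imwrite("pics/w15.png",w["image"][:,:,::-1])
W=cloud(w); z=W[...,2]
near=np.hypot(W[...,0]-.567,W[...,1]-.3626)<.13
m=near&(z>.23)&(z<.25)&(W[...,0]>.52); p=W[m]; print("arm",len(p),p.mean(0),cv2.minAreaRect((p[:,:2]*1000).astype(np.float32)),np.median(p[:,2]))
s=robot.snapshot("side"); cv2.imwrite("pics/s9.png",cv2.resize(s["image"][180:350,120:290,::-1],None,fx=4,fy=3.5,interpolation=cv2.INTER_CUBIC))
E
```

```text
clock: 75.97
tcp_pos: [0.4601, 0.3685, 0.519]
eef_rot: [-0.001, 0.71, 0.705, -0.0]
contact_force: [0.4, -0.3, -3.3]
gripper_width: 0.0216
clock: 76.8
tcp_pos: [0.4612, 0.3665, 0.4637]
eef_rot: [-0.0, 0.711, 0.704, -0.0]
contact_force: [-0.0, -0.1, -3.9]
gripper_width: 0.0217
[-0.0209 -0.1287 -3.909 ] [ 0.0052 -0.0993 -0.0202]
grasp now [0.4612 0.3665 0.3002] xang 89.44 tilt 0.01 j7 -0.884
shift total units [-0.043   3.5702  0.0226] per row/10 [-0.0043  0.357   0.0023]
twist units total 0.008804011748893004 per row 0.0008804011748893004
arm 3079 [0.5865 0.3644 0.2355] ((587.3079223632812, 364.0130615234375), (16.934904098510742, 119.71320343017578), 89.4128646850586) 0.23511453467546242
```

View pics/w15.png

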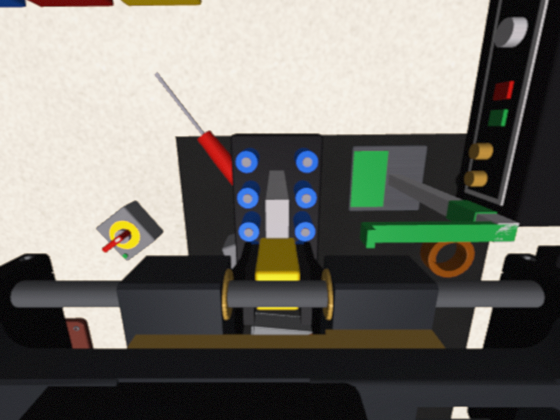

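View pics/s9.png

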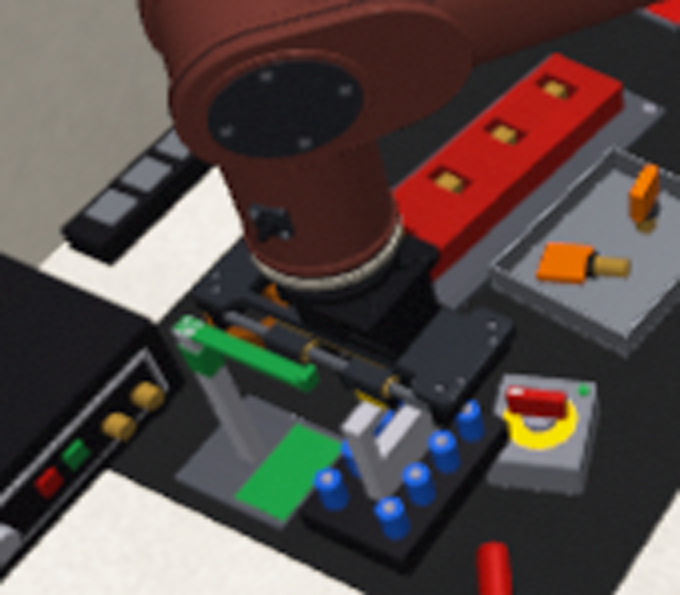

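```bash
python3 -m creep '[{"xyz":[-0.01,0.1,0],"twist":0},{"xyz":[-0.01,0.2,0],"twist":0},{"xyz":[-0.01,0.3,0],"twist":0},{"xyz":[-0.01,0.3,0],"twist":0},{"xyz":[0,0.3,0],"twist":0},{"xyz":[0,0.3,0],"twist":0},{"xyz":[0,0.3,0],"twist":0},{"xyz":[0,0.2,0],"twist":0},{"xyz":[0,0.1,0],"twist":0},{"xyz":[0,0,0],"twist":0}]'
python3 - <<'E'
from h import *
o=robot.observe();print(o['contact_force'],o['wrist_torque'])
togo((.5683,.3642,.2995),89.4)
s=robot.snapshot("side"); cv2.imwrite("pics/s10.png",cv2.resize(s["image"][180:350,120:290,::-1],None,fx=4,fy=3.5,interpolation=cv2.INTER_CUBIC))
E
```

```text
clock: 77.73
tcp_pos: [0.525, 0.3646, 0.4633]
eef_rot: [-0.0, 0.711, 0.703, -0.0]
contact_force: [-0.1, -0.5, -4.6]
gripper_width: 0.0214
[-0.1114 -0.4725 -4.5907] [ 0.0201 -0.1519  0.0235]
grasp now [0.5249 0.3646 0.2998] xang 89.4 tilt 0.03 j7 -0.847
shift total units [0.0021 1.4476 0.0105] per row/10 [0.0002 0.1448 0.0011]
twist units total 2.96208239092266e-05 per row 2.96208239092266e-06
```

View pics/s10.png

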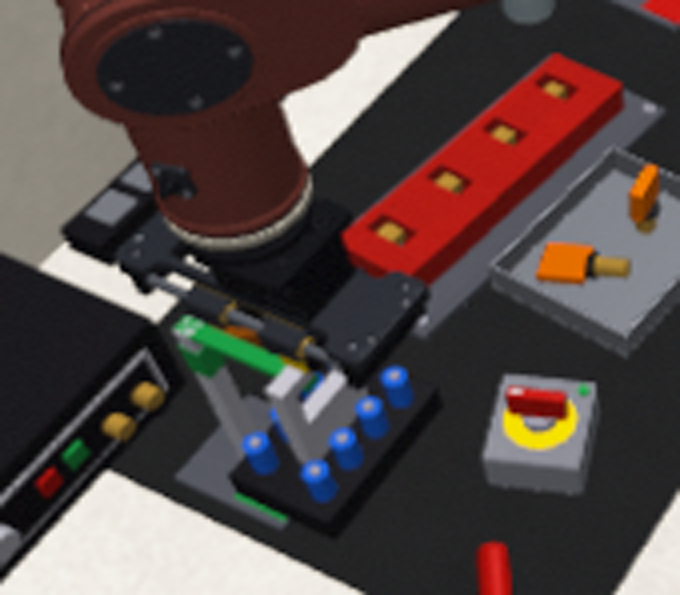

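```bash
python3 -m creep '[{"xyz":[0,0.1,0],"twist":0},{"xyz":[0,0.2,0],"twist":0},{"xyz":[0,0.25,0],"twist":0},{"xyz":[0,0.25,0],"twist":0},{"xyz":[0,0.25,0],"twist":0},{"xyz":[0,0.2,0],"twist":0},{"xyz":[0,0.15,0],"twist":0},{"xyz":[0,0.05,0],"twist":0},{"xyz":[0,0,0],"twist":0},{"xyz":[0,0,0],"twist":0}]'
python3 - <<'E'
from h import *
o=robot.observe();print(o['contact_force'],o['wrist_torque'])
togo((.5683,.3642,.2768),89.4)
s=robot.snapshot("side"); cv2.imwrite("pics/s11.png",cv2.resize(s["image"][180:350,120:290,::-1],None,fx=4,fy=3.5,interpolation=cv2.INTER_CUBIC))
E
```

```text
clock: 78.62
tcp_pos: [0.5675, 0.3645, 0.4636]
eef_rot: [-0.0, 0.71, 0.704, -0.0]
contact_force: [0.7, -0.3, -3.8]
gripper_width: 0.0213
[ 0.7172 -0.2633 -3.8465] [-0.0129 -0.0708 -0.0031]
grasp now [0.5674 0.3645 0.3001] xang 89.46 tilt 0.02 j7 -0.819
shift total units [-0.011   0.0294  0.7782] per row/10 [-0.0011  0.0029  0.0778]
twist units total 0.01419986789456118 per row 0.001419986789456118
```

View pics/s11.png

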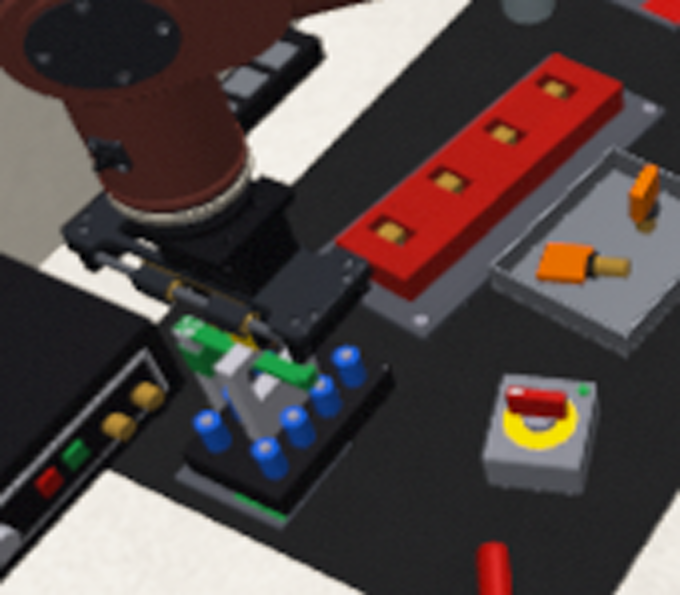

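Now it's over the seat. I lower slowly until the hook takes the weight.

```bash
python3 -m creep '[{"xyz":[0,0.01,0.05],"twist":0},{"xyz":[0,0.01,0.1],"twist":0},{"xyz":[0,0,0.12],"twist":0},{"xyz":[0,0,0.12],"twist":0},{"xyz":[0,0,0.12],"twist":0},{"xyz":[0,0,0.1],"twist":0},{"xyz":[0,0,0.06],"twist":0},{"xyz":[0,0,0.03],"twist":0},{"xyz":[0,0,0],"twist":0},{"xyz":[0,0,0],"twist":0}]'
python3 -m creep '[{"xyz":[0,0,0.02],"twist":0},{"xyz":[0,0,0.02],"twist":0},{"xyz":[0,0,0.02],"twist":0},{"xyz":[0,0,0.01],"twist":0},{"xyz":[0,0,0],"twist":0},{"xyz":[0,0,0],"twist":0},{"xyz":[0,0,0],"twist":0},{"xyz":[0,0,0],"twist":0},{"xyz":[0,0,0],"twist":0},{"xyz":[0,0,0],"twist":0}]'
python3 - <<'E'
from h import *
o=robot.observe();print(o['contact_force'],o['wrist_torque'])
togo((.5683,.3642,.2768),89.4)
E
```

```text
clock: 79.5
tcp_pos: [0.5683, 0.3643, 0.4428]
eef_rot: [-0.0, 0.711, 0.704, 0.0]
contact_force: [-0.4, 0.5, -4.3]
gripper_width: 0.0218
clock: 80.33
tcp_pos: [0.5683, 0.3643, 0.4406]
eef_rot: [-0.0, 0.711, 0.704, 0.0]
contact_force: [0.3, -0.1, -4.1]
gripper_width: 0.0215
[ 0.3011 -0.1431 -4.1352] [-0.0436 -0.1223 -0.0324]
grasp now [0.5683 0.3643 0.2771] xang 89.44 tilt 0.01 j7 -0.823
shift total units [-0.0048  0.001   0.0105] per row/10 [-0.0005  0.0001  0.0011]
twist units total 0.009163888297592848 per row 0.0009163888297592848
```

```bash
python3 -m creep '[{"xyz":[0,0,0.01],"twist":0},{"xyz":[0,0,0.01],"twist":0},{"xyz":[0,0,0.01],"twist":0},{"xyz":[0,0,0],"twist":0},{"xyz":[0,0,0],"twist":0},{"xyz":[0,0,0],"twist":0},{"xyz":[0,0,0],"twist":0},{"xyz":[0,0,0],"twist":0},{"xyz":[0,0,0],"twist":0},{"xyz":[0,0,0],"twist":0}]'
python3 -m creep '[{"xyz":[0,0,0.01],"twist":0},{"xyz":[0,0,0.01],"twist":0},{"xyz":[0,0,0],"twist":0},{"xyz":[0,0,0],"twist":0},{"xyz":[0,0,0],"twist":0},{"xyz":[0,0,0],"twist":0},{"xyz":[0,0,0],"twist":0},{"xyz":[0,0,0],"twist":0},{"xyz":[0,0,0],"twist":0},{"xyz":[0,0,0],"twist":0}]'
```

```text
clock: 81.17
tcp_pos: [0.5682, 0.3643, 0.4403]
eef_rot: [0.0, 0.711, 0.704, 0.0]
contact_force: [-1.9, -2.7, 5.5]
gripper_width: 0.0218
clock: 82.0
tcp_pos: [0.5681, 0.3643, 0.4403]
eef_rot: [0.0, 0.711, 0.704, 0.001]
contact_force: [-3.2, -3.9, 8.2]
gripper_width: 0.0217
```

```bash
python3 -m creep '[{"xyz":[0,0,-0.01],"twist":0},{"xyz":[0,0,-0.01],"twist":0},{"xyz":[0,0,0],"twist":0},{"xyz":[0,0,0],"twist":0},{"xyz":[0,0,0],"twist":0},{"xyz":[0,0,0],"twist":0},{"xyz":[0,0,0],"twist":0},{"xyz":[0,0,0],"twist":0},{"xyz":[0,0,0],"twist":0},{"xyz":[0,0,0],"twist":0}]'
python3 -m creep '[{"xyz":[0,0,0],"twist":0},{"xyz":[0,0,0],"twist":0},{"xyz":[0,0,0],"twist":0},{"xyz":[0,0,0],"twist":0},{"xyz":[0,0,0],"twist":0},{"xyz":[0,0,0],"twist":0},{"xyz":[0,0,0],"twist":0},{"xyz":[0,0,0],"twist":0},{"xyz":[0,0,0],"twist":0},{"xyz":[0,0,0],"twist":0}]' -0.4
python3 -m creep '[{"xyz":[0,0,-0.1],"twist":0},{"xyz":[0,0,-0.2],"twist":0},{"xyz":[0,0,-0.3],"twist":0},{"xyz":[0,0,-0.4],"twist":0},{"xyz":[0,0,-0.5],"twist":0},{"xyz":[0,0,-0.5],"twist":0},{"xyz":[0,0,-0.5],"twist":0},{"xyz":[0,0,-0.5],"twist":0},{"xyz":[0,0,-0.5],"twist":0},{"xyz":[0,0,-0.5],"twist":0}]'
python3 - <<'E'
from h import *
togo()
T=tcpT(); w=robot.snapshot("wrist"); w["pose"]=T@w["mount"]; cv2.imwrite("pics/w16.png",w["image"][:,:,::-1])
W=cloud(w); z=W[...,2]
m=(np.hypot(W[...,0]-.568,W[...,1]-.364)<.05)&(z>.288)&(z<.302); p=W[m]; print("grip",len(p),p.mean(0),cv2.minAreaRect((p[:,:2]*1000).astype(np.float32)))
s=robot.snapshot("side"); cv2.imwrite("pics/s12.png",cv2.resize(s["image"][180:350,120:290,::-1],None,fx=4,fy=3.5,interpolation=cv2.INTER_CUBIC))
print(robot.landmark_of("carrier_grip",s)[:2],robot.landmark_of("carrier_eye",s)[:2],robot.landmark_of("hook_done_seat",s)[:2])
E
```

```text
clock: 82.83
tcp_pos: [0.5682, 0.3643, 0.4403]
eef_rot: [0.0, 0.711, 0.704, 0.0]
contact_force: [-2.9, -3.2, 5.6]
gripper_width: 0.0218
clock: 83.67
tcp_pos: [0.5683, 0.3643, 0.4397]
eef_rot: [-0.0, 0.711, 0.704, 0.0]
contact_force: [0.2, 0.5, 0.2]
gripper_width: 0.0605
clock: 84.5
tcp_pos: [0.568, 0.3642, 0.562]
eef_rot: [0.0, 0.711, 0.704, 0.001]
contact_force: [0.0, 0.6, -0.3]
gripper_width: 0.061
grasp now [0.5682 0.3644 0.3985] xang 89.44 tilt 0.08 j7 -0.804
grip 588 [0.5688 0.3656 0.2945] ((568.6160278320312, 364.7696228027344), (21.455005645751953, 21.727882385253906), 89.64386749267578)
[{'at': [0.5698, 0.3646, 0.2754], 'p': 0.96}, {'at': [0.744, -0.2618, 0.0024], 'p': 0.36}] [{'at': [0.5697, 0.3677, 0.2343], 'p': 0.66}] [{'at': [0.5685, 0.3673, 0.2329], 'p': 0.62}]
```

View pics/s12.png

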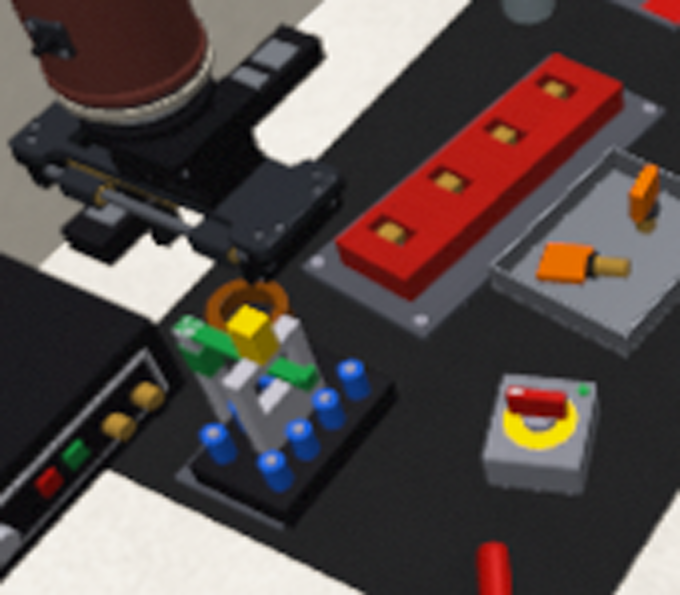

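View pics/w16.png

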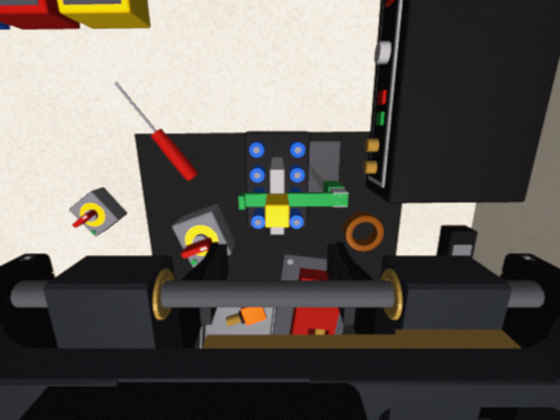

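Run:
```python
from h import *
s=robot.snapshot("top"); cv2.imwrite("pics/t9.png",s["image"][:,:,::-1])
for n in ("tray","plug0_grip","plug1_grip","tape_roll","film_roll","flux_jar","meter"): print(n,[(np.round(d["at"],3).tolist(),round(d["p"],2)) for d in robot.landmark_of(n,s)[:2]])
```

```text
tray [([0.48, 0.024, 0.003], 0.57)]
plug0_grip [([0.474, -0.024, 0.063], 0.6)]
plug1_grip [([0.519, 0.062, 0.013], 0.76)]
tape_roll [([0.441, -0.235, -0.001], 0.65)]
film_roll [([0.736, 0.24, -0.001], 0.63)]
flux_jar [([0.746, -0.26, -0.002], 0.92)]
meter [([0.483, -0.531, 0.001], 0.83)]
```

View pics/t9.png

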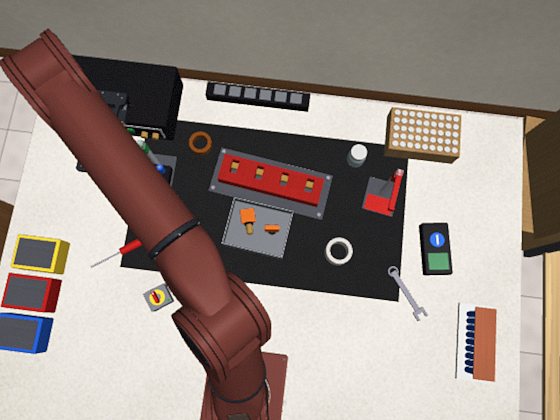

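The top view shows both plugs in the tray (pixels 247,217 and 272,229), all four sockets empty, the red hook bare and the bystanders where they were. I hand the job in.

```bash
python3 -c "
from bench import robot
print(robot.job_done())"
```

```text
the job is handed in; nothing more can be done
None
```

The job is done in the order asked and handed in at about 85 s of the 210 s allowed; the hand-in reported no verdict.

- **Key:** I turned the larger key clockwise about 70° to its stop. Torque rose to 0.42 N m there, well above the 0.18 N m spring. I then released it, and the bar read 19.9° afterwards against 20.0° before.
- **Plugs:** Two plugs were present, plug0 and plug1. I twisted each one free in 40° sweeps. The readings at the end of each sweep peaked at 11.9 N, below the block's 16 N lift point, and the block stayed seated. Both are in the tray.
- **Tray:** The tray was knocked by about 1.5 cm during the run, which tipped plug1 so that it leaned over the wall. I gripped it again and laid it flat inside; plug0 stands upright in the tray.
- **Carrier:** I lifted it off the red hook, carried it without setting it down, and hung it on the green hook. The side views I took along the way showed it level. Its grip reads (0.569, 0.365), within about 1 mm of the measured seat.

**Last checks:** The tape roll, film roll, jar and meter read within 5 mm of their starting positions, and the gripper ended clear above everything. I compared the screwdriver and wrench only by eye; the arm partly hid the screwdriver in the final top view. No final check failed or disagreed.

While lowering plug1 into the tray, the plug's tip briefly pressed the tray floor with 31 N before I backed off.

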